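Load a sample tube into the reader under its overhanging head

TASK

Draw the sample tube with the blue cap out of its grey transport sleeve and lay it in the orange slanted rest, cap end up, letting go of it so that you can take it again by its cap half. Then load it into the black well of the tube reader: the reader's head hangs over the well, so the tube must go in leaning towards the open side of the well and then be stood up straight, fully down on the well's floor, and let go. Leave the other things on the bench where they are.

Things in the scene. Friction and masses are not known exactly. Their poses are not given: they have to be found in the camera images.
- tube_mid (a point): Middle of the loose sample tube, on its axis: a straight rigid white cylinder 160 mm long, 20 mm in diameter all along, about 70 g; the last 24 mm is a ribbed blue cap of the same diameter, the other end (foot) is flat with a 4 mm rounded edge. x axis: along the tube towards the cap. It begins level, cap end inside the sleeve, the 75 mm at its foot sticking out.
- tube_tip (a point): Centre of the tube's flat foot (80 mm from tube_mid, opposite the cap). Same axes as tube_mid.
- sleeve: Fixed grey transport sleeve: block 98 mm long (x), 44 x 44 mm, top at 92 mm, on a 100 x 70 mm base plate. A level 23 mm bore along x at 70 mm height, mouth in the face 47 mm to -x of the origin, far end closed. Origin on the bench under the block's middle. 85 mm of the tube is inside; it is drawn out towards -x.
- rest: Fixed slanted rest: two orange V notches, 10 mm long, on a 70 x 160 mm base plate; origin on the bench. It holds the tube in its yz plane, rising 40 degrees towards -y, cap up. The notches hold it 66 mm footward and 15 mm capward of its middle; between them and above the upper one it is free all round. A foot stop stands 4 mm beyond the foot.
- rest_mid (a point): Where the tube's middle lies when it rests in the notches: 85 mm above the bench. Axes as rest (its y is level, not along the tube).
- reader: Fixed tube reader, origin at bench height on the vertical axis of its black 52 x 52 mm well. Lower part of the well: round bore 22 mm wide, 25 mm deep, chamfered 2 mm, floor at 8 mm, rim at 33 mm height. Above, up to 73 mm: U-shaped guide, a 26 mm wide slot open to the reader's -x side and upward, closed at +x. A white column stands 39 mm to -y and carries the head (see reader_head).
- reader_seat (a point): Centre of the well's floor, 8 mm above the bench: where the centre of the tube's foot must stand. Axes as reader.
- reagent: Bystander: brown reagent bottle with black cap, 56 x 56 x 118 mm, origin under its centre.
- vial_red: Bystander: clear vial with red cap, 30 x 30 x 50 mm, origin under its centre.
- vial_black: Bystander: clear vial with black cap, 30 x 30 x 50 mm, origin under its centre.
- timer: Bystander: flat white timer, 62 x 62 x 19 mm, origin under its centre.
- petri: Bystander: petri dish, 65 x 65 x 15 mm, origin under its centre.
- reader_head (a point): Underside of the reader's head over the well axis, 180 mm above the bench. The head is 12 mm thick and covers, in the reader's frame, y from +9 mm to the column and x from -4 to +22 mm; thicker from y = -26 mm on. A seated tube ends 12 mm below it, so the tube passes only leaning to -x. At 15 degrees of lean the foot goes about 10 mm into the bore; less lean lets it deeper.

How it is judged:
On the way, in this order (a step that is already met when the one before it is completed fails the run):
1. the tube lies in the slanted rest, cap end up, and has been let go (distance between tube_mid and rest_mid below 0.02 m and angle between tube_mid's own x axis and vertical between 0.78 and 0.97 rad and contact force between the fingers and tube below 0.05 N), for 0.2 s.
2. the tube's foot enters the reader's well while the tube leans (horizontal distance between tube_tip and reader_seat below 0.015 m and z of tube_tip in the frame of reader_seat below 0.04 m and angle between tube_mid's own x axis and vertical between 0.06 and 0.7 rad), for 0.02 s.
At the end, for the whole second after the job is handed in: The tube stands in the reader's well, cap up: its foot within 4 mm of the well's centre and within 3 mm of its floor, leaning less than 0.1 rad, released and at rest (horizontal distance between tube_tip and reader_seat below 0.004 m and z of tube_tip in the frame of reader_seat below 0.003 m and angle between tube_mid's own x axis and vertical below 0.1 rad and linear speed of tube below 0.03 m/s and contact force between the fingers and tube below 0.05 N); the robot touches nothing.
It fails at once if a bystander is moved more than 30 mm (distance of any of reagent, vial_red, vial_black, timer, petri from where it was at the start of the episode above 0.03 m).
It also fails if it takes over 67 s, if anything falls off the work surface, if the arm or the gripper's body presses on something with over 40 N, if the wrist force passes 120 N, or if a joint passes its speed limit or range.

ROBOT

A 6-joint arm with a two-finger parallel gripper is mounted at the origin on a cart in front of the work surface, level with it; the furniture and walls round the work are solid. World frame = base frame: x ahead of the robot, y to its left, z up, the work surface at z = 0. Lengths are in m, angles in rad, forces in N, time in s.
With the tool pointing down it reaches from about 0.35 to 0.975 m from the base axis. Payload 4.9 kg.
Tool frame: the origin (TCP) lies on the front face of the gripper's body, between the roots of the fingers; the fingertips stand ctrl.tip_extent ahead of it and the grasp point (between the pads) lies 54 mm ahead of it (ctrl.tip_extent is the distance from the TCP to the fingertips, in m); z points along the fingers, y is the line along which they close (so a half turn about z gives the same grasp; the last joint's range is limited). The gripper opens to 85 mm and grips with 20 to 120 N. Pads are 22 mm wide; open, the fingers measure 114 mm over their backs; the gripper's body (76 mm by 85 mm) begins 54 mm behind the grasp point. The pads swing forward as they close: fully open they stand 13 mm farther back than shut.
Start: joints at [-1.392, 0.053, 1.613, -0, 1.476, -0.119], TCP at [0.183, -0.597, 0.304] pointing down, gripper open.
Joint ranges: [-3.01, 3.01], [-1.01, 2.22], [0.06, 2.58], [-1.02, 4.17], [0.09, 2.62], [-3.14, 3.14]. Speed limits (rad/s): [2.57, 2.57, 3.14, 3.14, 3.14, 3.14].

INTERFACE

Orientations are given as a rotation vector (axis times angle).
In Python, from station import ctrl gives the robot as it stands.
- The arm moves only by the tool apply_moves, never from a script. Its argument "rows" is one flat list of numbers, 6 for each row, row after row: the shift along the tool's x, y, z normalised to -1 to 1, where 1 is 0.6 m, then the turn, a rotation vector about the tool's x, y, z normalised to -1 to 1, where 1 is 90 degrees. A call has 1 to 20 rows; each row is the pose to reach, as a shift and turn from the pose commanded when the call began, along the tool's axes at that moment; what a row does not reach only later rows make up. A row lasts 1/10 s, in which the tool goes at most 50 mm and 8.59 degrees, less where a joint would pass 70% of its speed; a pose out of reach is approached as far as the arm can. A call with a number of a shift or a turn outside -1 to 1 is refused whole. A call with a gripper value outside its range is refused whole. "grip" is the opening, from 0 (shut) to 1 (fully open), set as the call begins (left out, the last holds). The fingers move at their own pace and stop on an object; "grip_force" is the grip in N (left out, the last holds). Time passes only in rows, so rows that repeat a pose let the fingers close. It gives the time, the measured TCP pose, the force, the opening and the grip force at its end, in the units of the state.
- ctrl.get_obs(): the state, without advancing time (a new reading comes with each control period).
- ctrl.get_image(name): name is "scene" or "top" or "wrist"; returns (picture, depth): 400x640x3 uint8, blue, green, red; 400x640 float32, m along the optical axis (not along the pixel's ray), 0 where there is no reading.
- ctrl.camera_model(name): a dict with "mtx" (3x3 intrinsics, pixels), "k1" (the pictures are not rectified: a ray, as slopes to the right and down, at radius r is drawn at 1 + k1 r^2 times it, then the intrinsics apply), "R" (3x3) and "t" (3): a world point X has camera coordinates R X + t; the wrist camera has in their place "tool_from_camera" (4x4, takes a point from camera to tool coordinates, whose origin is the TCP and whose axes are the flange's). Camera axes: x right, y down, z forward; pixel columns grow to the right and rows downward; lengths in m; the calibration is good to about 2 mm. A picture is of the moment at which its call begins: read the wrist's pose just before it. camera_model takes no time and is no camera call.
- ctrl.finish_job(): hands the job in; it is judged then, once.
The state is a dict: "t": time; "q": joint angles; "dq": joint speeds; "effort": joint torques, N m; "tool_pos": TCP position; "tool_rot": TCP orientation; "contact_force": force on the tool from outside, world axes, zero at the start; "wrist_torque": the same for the moment, N m; "opening": finger opening in m; "grip_force": force on a finger pad.
Only numpy, scipy, OpenCV 4.12 (cv2) and the standard library are available. Lean on these libraries where they do the work, as an engineer would, in place of code of your own. Each camera call takes 0.05 s, during which the arm holds its last target. There are 200 camera calls.

## Working session

There is one attempt and no reset: what is moved stays moved. The work goes in short steps, Python scripts to look and compute and a tool call to move; the robot and the scene stay as the last step left them, time stands still between calls to the robot, and variables do not carry over. Pictures are saved under pics/ and viewed, at most 14 in all, crops included, and the job is handed in when it is done.

Besides the shell and the picture viewer there is one more tool, called after "Call:" by a JSON object that holds its "fn" and its "kwargs", one argument or row to a line. apply_moves: Moves the arm, as the interface text tells. Its arguments: {"type":"object","properties":{"rows":{"type":"array","items":{"type":"number"}},"grip":{"type":"number"},"grip_force":{"type":"number"}},"required":["rows"]}

```bash
ls; mkdir -p pics; python3 - <<'E'
from station import ctrl
import cv2,numpy as np
print(ctrl.get_obs(), ctrl.tip_extent)
for n in ("scene","top"):
    im,d=ctrl.get_image(n); cv2.imwrite(f"pics/{n}0.png",im); np.savez(f"{n}0.npz",im=im,d=d); print(n,ctrl.camera_model(n))
print(ctrl.camera_model("wrist"))
E
```

```text
pics
{'t': 0.0, 'q': array([-1.39198323e+00,  5.33897942e-02,  1.61428923e+00,  1.85607672e-05,
        1.47599098e+00, -1.18989982e-01]), 'dq': array([-0.00128517,  0.00065084,  0.00082094, -0.00078362, -0.00091944,
        0.00105838]), 'effort': array([-5.15281699e-04, -3.93682837e+01, -3.70177174e+01, -1.12073419e-04,
        7.12594439e-03, -3.05260073e-06]), 'tool_pos': array([ 0.18331407, -0.59702218,  0.30264529]), 'tool_rot': array([-3.10477619e+00, -4.65750410e-01,  6.85362343e-05]), 'contact_force': array([-0.35601589, -0.31683189, -0.08835476]), 'wrist_torque': array([-0.00147688, -0.00723223, -0.00322513]), 'grip_force': 0.0, 'opening': 0.08530824965032603} 0.0726
scene {'mtx': array([[428.59164501,   0.        , 319.38897598],
       [  0.        , 428.59164501, 201.67109013],
       [  0.        ,   0.        ,   1.        ]]), 'k1': 0.01186128941215129, 'R': array([[-0.46888152, -0.88315372,  0.0137705 ],
       [-0.50883251,  0.25733873, -0.82150244],
       [ 0.72196925, -0.39219419, -0.5700387 ]]), 't': array([0.26096821, 0.37413972, 0.84607423])}
top {'mtx': array
[... 267 characters left out ...]
 2.08443251e-02, -7.06836221e-02],
       [ 7.06693702e-02, -1.42046954e-03, -9.97498783e-01]]), 't': array([0.04653721, 0.55936237, 1.17090095])}
{'mtx': array([[316.78687351,   0.        , 319.93040978],
       [  0.        , 316.78687351, 202.19490393],
       [  0.        ,   0.        ,   1.        ]]), 'k1': 0.0033316059099801113, 'tool_from_camera': array([[ 5.81965474e-04, -9.46568284e-01, -3.22502939e-01,
         8.13338596e-02],
       [ 9.99999830e-01,  5.35689888e-04,  2.32240727e-04,
        -3.48032733e-04],
       [-4.70701430e-05, -3.22503019e-01,  9.46568434e-01,
        -7.01939675e-02],
       [ 0.00000000e+00,  0.00000000e+00,  0.00000000e+00,
         1.00000000e+00]])}
```

View pics/scene0.png

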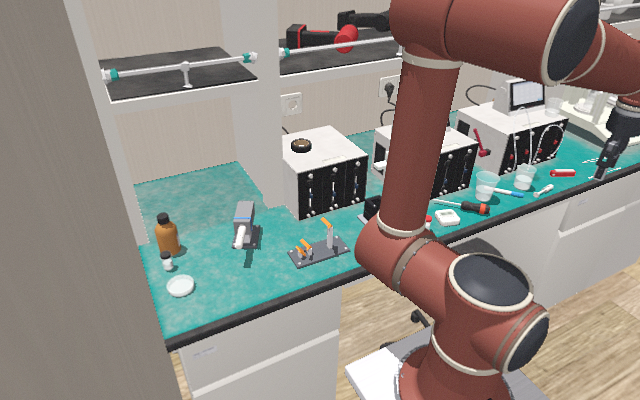

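View pics/top0.png

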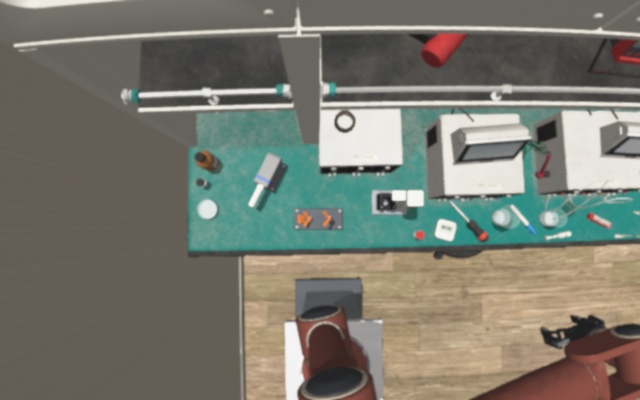

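The scene view shows the sleeve with the white tube at about (243,225), the rest at (318,250), and the reader mostly behind the arm near (375,210). The top view shows the sleeve at (267,167), the tube foot at (253,203), the rest at (318,218), and the reader well at (385,202) with the head and column to its right. I'll enlarge the top view and measure with depth.

```bash
cat > h.py <<'E'
import numpy as np, cv2
from scipy.spatial.transform import Rotation as Ro
from station import ctrl
def rays(cm,uv):
    uv=np.asarray(uv,float).reshape(-1,1,2)
    return cv2.undistortPoints(uv,cm["mtx"],np.array([cm["k1"],0,0,0,0.])).reshape(-1,2)
def cloud(cm,d,ex=None):
    v,u=np.mgrid[:400,:640]; r=rays(cm,np.stack([u.ravel(),v.ravel()],1))
    P=np.c_[r,np.ones(len(r))]*d.reshape(-1,1)
    if "R" in cm: W=(P-cm["t"])@cm["R"]
    else:
        T=cm["tool_from_camera"]; W=P@T[:3,:3].T+T[:3,3]; R,p=ex; W=W@R.T+p
    return W.reshape(400,640,3)
def pose(o=None):
    o=o or ctrl.get_obs(); return Ro.from_rotvec(o["tool_rot"]).as_matrix(),o["tool_pos"]
E
python3 - <<'E'
from h import *
z=np.load("top0.npz"); im,d=z["im"],z["d"]; W=cloud(ctrl.camera_model("top"),d)
c=cv2.resize(im[140:245,190:450],None,fx=3,fy=3,interpolation=cv2.INTER_CUBIC); cv2.imwrite("pics/topc.png",c)
for n,(u,v) in dict(bench=(350,180),foot=(253,203),foot2=(259,188),slv=(267,165),restL=(304,218),restR=(327,218),well=(385,202),head=(399,197),col=(415,199)).items(): print(n,W[v,u].round(3))
E
```

```text
bench [ 0.608 -0.064 -0.003]
foot [0.534 0.245 0.076]
foot2 [0.58  0.225 0.081]
slv [0.65  0.198 0.094]
restL [0.485 0.09  0.019]
restR [0.483 0.017 0.081]
well [ 0.532 -0.177  0.007]
head [ 0.537 -0.184  0.189]
col [ 0.529 -0.221  0.221]
```

View pics/topc.png

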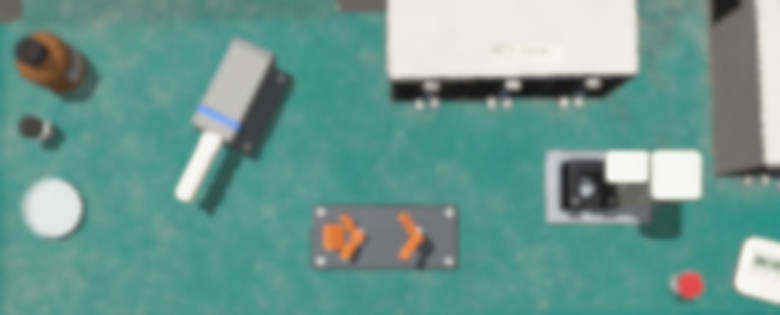

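```bash
cat >> h.py <<'E'
import json,os
def down(psi): # tool x at yaw psi, pointing down
    c,s=np.cos(psi),np.sin(psi); return np.array([[c,s,0],[s,-c,0],[0,0,-1.]])
def frame(x,z):
    x=np.array(x,float);z=np.array(z,float);x/=np.linalg.norm(x);z/=np.linalg.norm(z); return np.c_[x,np.cross(z,x),z]
def cmd():
    c=json.load(open("cmd.json")); return Ro.from_rotvec(c["r"]).as_matrix(),np.array(c["p"])
def setcmd(R,p): json.dump(dict(r=Ro.from_matrix(R).as_rotvec().tolist(),p=list(p)),open("cmd.json","w"))
def go(p,R,save=True,base=None):
    R0,p0=base or cmd(); a=np.r_[R0.T@(np.array(p)-p0)/0.6, Ro.from_matrix(R0.T@R).as_rotvec()/(np.pi/2)].round(4)
    rows=max(np.linalg.norm(a[:3])*.6/.05,np.linalg.norm(a[3:])*90/8.59)
    print("row",a.tolist(),"min rows %.1f"%rows)
    if save: setcmd(R0@Ro.from_rotvec(a[3:]*np.pi/2).as_matrix(), p0+R0@a[:3]*0.6)
E
python3 - <<'E'
from h import *
R,p=pose(); setcmd(R,[0.183,-0.597,0.304])
W=cloud(ctrl.camera_model("top"),np.load("top0.npz")["d"])
for u,v in ((360,130),(360,160),(480,170),(300,90),(230,95)): print(W[v,u].round(3))
go([0.44,-0.03,0.42],down(np.pi/2))
E
```

```text
[ 0.734 -0.083  0.171]
[ 0.646 -0.08   0.171]
[ 0.611 -0.428  0.173]
[0.733 0.072 0.509]
[0.759 0.233 0.418]
row [0.6868, -0.7781, -0.1917, -0.001, -0.0009, -0.8104] min rows 12.7
```

Call:
{"fn": "apply_moves", "kwargs": {
  "rows": [0.34,-0.39,-0.19,0,0,-0.4,0.6868,-0.7781,-0.1917,-0.001,-0.0009,-0.8104,0.6868,-0.7781,-0.1917,-0.001,-0.0009,-0.8104,0.6868,-0.7781,-0.1917,-0.001,-0.0009,-0.8104,0.6868,-0.7781,-0.1917,-0.001,-0.0009,-0.8104,0.6868,-0.7781,-0.1917,-0.001,-0.0009,-0.8104,0.6868,-0.7781,-0.1917,-0.001,-0.0009,-0.8104,0.6868,-0.7781,-0.1917,-0.001,-0.0009,-0.8104,0.6868,-0.7781,-0.1917,-0.001,-0.0009,-0.8104,0.6868,-0.7781,-0.1917,-0.001,-0.0009,-0.8104,0.6868,-0.7781,-0.1917,-0.001,-0.0009,-0.8104,0.6868,-0.7781,-0.1917,-0.001,-0.0009,-0.8104,0.6868,-0.7781,-0.1917,-0.001,-0.0009,-0.8104,0.6868,-0.7781,-0.1917,-0.001,-0.0009,-0.8104,0.6868,-0.7781,-0.1917,-0.001,-0.0009,-0.8104,0.6868,-0.7781,-0.1917,-0.001,-0.0009,-0.8104,0.6868,-0.7781,-0.1917,-0.001,-0.0009,-0.8104]
}}

```text
t: 1.8
tool_pos: [0.44, -0.0313, 0.4184]
tool_rot: [2.223, 2.218, -0.003]
contact_force: [-0.1, -0.2, -0.4]
opening: 0.0856
grip_force: 0.0
```

```bash
python3 - <<'E'
from h import *
o=ctrl.get_obs(); R,p=pose(o); print(o["t"],o["q"].round(3),p.round(4)); Rc,pc=cmd(); print(pc,Ro.from_matrix(Rc.T@R).as_rotvec().round(4))
im,d=ctrl.get_image("wrist"); np.savez("w1.npz",im=im,d=d,R=R,p=p,q=o["q"]); cv2.imwrite("pics/w1.png",im)
go([0.53,0.2,0.40],down(np.deg2rad(157)))
E
```

```text
1.8 [-0.239 -0.442  1.854 -0.002  1.73  -0.237] [ 0.44   -0.0313  0.4184]
[ 0.44000888 -0.03000651  0.42002847] [ 0.0005 -0.002   0.0021]
row [0.3834, 0.15, 0.0334, 0.0, 0.0, -0.7445] min rows 7.8
```

View pics/w1.png

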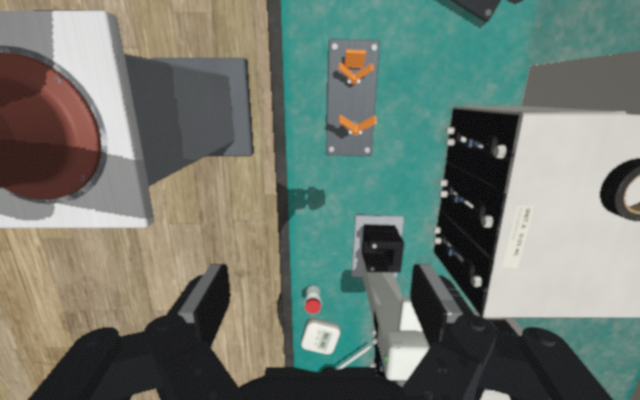

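The wrist view shows the rest plate with corners near (330,41) and (375,155), the black well around (382,250), and the column and head at (400,330). Next is the sleeve view.

Call:
{"fn": "apply_moves", "kwargs": {
  "rows": [0.3834,0.15,0.0334,0,0,-0.7445,0.3834,0.15,0.0334,0,0,-0.7445,0.3834,0.15,0.0334,0,0,-0.7445,0.3834,0.15,0.0334,0,0,-0.7445,0.3834,0.15,0.0334,0,0,-0.7445,0.3834,0.15,0.0334,0,0,-0.7445,0.3834,0.15,0.0334,0,0,-0.7445,0.3834,0.15,0.0334,0,0,-0.7445,0.3834,0.15,0.0334,0,0,-0.7445,0.3834,0.15,0.0334,0,0,-0.7445,0.3834,0.15,0.0334,0,0,-0.7445]
}}

```text
t: 2.95
tool_pos: [0.5304, 0.1992, 0.3985]
tool_rot: [0.63, 3.077, -0.003]
contact_force: [-0.5, -0.6, 0.6]
opening: 0.0855
grip_force: 0.0
```

```bash
python3 - <<'E'
from h import *
o=ctrl.get_obs(); R,p=pose(o); print(o["t"],o["q"].round(3),p.round(4),cmd()[1].round(4))
im,d=ctrl.get_image("wrist"); np.savez("w2.npz",im=im,d=d,R=R,p=p,q=o["q"]); cv2.imwrite("pics/w2.png",im)
cm=ctrl.camera_model("wrist")
for f in ("w1","w2"):
    z=np.load(f+".npz"); W=cloud(cm,z["d"],(z["R"],z["p"])); im=z["im"].astype(int)
    X,Y,Z=W[...,0],W[...,1],W[...,2]
    print(f,"bench z",np.median(Z[(X>.45)&(X<.7)&(abs(Z)<.02)]))
    # white tube
    m=(im.min(2)>150)&(Z>.055)&(Z<.095)&(X>.45)&(X<.65)&(Y>.15)&(Y<.3)
    if m.sum()>50:
        P=W[m]; c=P.mean(0); u=np.linalg.svd(P-c)[2][0]; u*=np.sign(u[0]); s=(P-c)@u
        print("tube n",m.sum(),c.round(4),u.round(3),"yaw",np.degrees(np.arctan2(u[1],u[0])),"s",s.min(),s.max(),"foot",c+u*s.min(),"end",c+u*s.max(),"topz",np.percentile(P[:,2],90))
E
```

```text
2.95 [ 0.229 -0.125  1.63  -0.002  1.636 -0.938] [0.5304 0.1992 0.3985] [0.53 0.2  0.4 ]
w1 bench z 0.0002675303228565906
w2 bench z 0.00042940212292208457
tube n 2226 [0.5972 0.2141 0.086 ] [ 0.871 -0.462  0.164] yaw -27.945561607420846 s -0.08224825383644373 0.06841052355346432 foot [0.52548951 0.25217284 0.07252375] end [0.65678071 0.182524   0.09721643] topz 0.09281056220798256
```

View pics/w2.png

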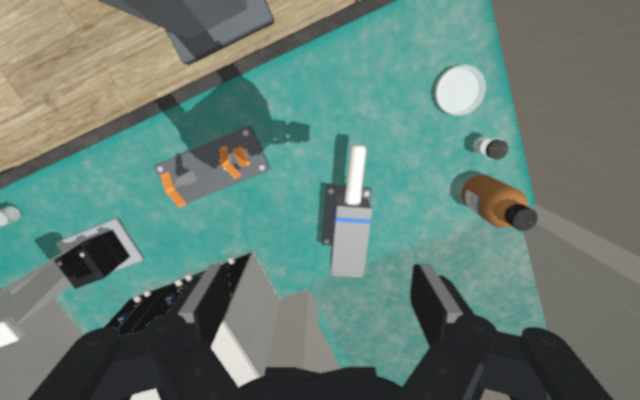

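The second wrist view shows the tube foot at (358,147), the tube meeting the sleeve at (355,203), the sleeve top from (350,210) to (350,275), and the rest at (213,167).

```bash
cat > meas.py <<'E'
from h import *
cm=ctrl.camera_model("wrist")
def rect(n,P):
    (c,s,a)=cv2.minAreaRect(P[:,:2].astype(np.float32)*1000); print(n,len(P),"c",np.round(c,1),"size",np.round(s,1),"ang",round(a,2),"z",np.percentile(P[:,2],[5,50,95]).round(4))
def box(sh,u0,u1,v0,v1):
    m=np.zeros(sh,bool); m[v0:v1,u0:u1]=1; return m
def biggest(m):
    n,l,st,_=cv2.connectedComponentsWithStats(m.astype(np.uint8)); return l==1+st[1:,4].argmax()
E
python3 - <<'E'
from meas import *
z=np.load("w2.npz"); W=cloud(cm,z["d"],(z["R"],z["p"])); im=z["im"]; Z=W[...,2]
hsv=cv2.cvtColor(im,cv2.COLOR_BGR2HSV)
m=box(Z.shape,338,374,140,203)&(im.min(2)>130)&(Z>.06); P=W[m]; c=P.mean(0)
# ridge = upper surface
r=Ro; u=np.linalg.svd(P[:,:2]-c[:2])[2][0]; u*=np.sign(u[0]); s=(P[:,:2]-c[:2])@u; w=(P[:,:2]-c[:2])@[-u[1],u[0]]
print("tube",len(P),c,u,np.degrees(np.arctan2(u[1],u[0])),"s",np.percentile(s,[0,2,98,100]),"w",np.percentile(w,[1,99]),"z",np.percentile(Z[m],[5,50,95]))
print(" foot",c[:2]+u*s.min())
m=biggest(box(Z.shape,325,380,200,282)&(Z>.086)&(Z<.098)); rect("sleeve top",W[m])
m=biggest(box(Z.shape,145,280,120,212)&(hsv[...,1]<70)&(Z>.002)&(Z<.03)); rect("rest plate w2",W[m])
m=box(Z.shape,50,150,210,300)&(Z>.068)&(Z<.078); rect("well top w2",W[m])
z=np.load("w1.npz"); W=cloud(cm,z["d"],(z["R"],z["p"])); im=z["im"]; Z=W[...,2]; hsv=cv2.cvtColor(im,cv2.COLOR_BGR2HSV)
m=biggest(box(Z.shape,315,390,30,165)&(hsv[...,1]<70)&(Z>.002)&(Z<.03)); rect("rest plate w1",W[m])
m=biggest(box(Z.shape,355,410,215,280)&(Z>.068)&(Z<.078)); rect("well top w1",W[m])
m=biggest(box(Z.shape,345,412,205,285)&(Z>.003)&(Z<.02)&(hsv[...,1]<70)); rect("reader plate w1",W[m])
m=box(Z.shape,370,430,270,400)&(Z>.186)&(Z<.2); P=W[m]; rect("head top", P) if m.sum() else 0
o=(hsv[...,0]<18)&(hsv[...,1]>150)&box(Z.shape,320,390,30,165)
n,l,st,ce=cv2.connectedComponentsWithStats(o.astype(np.uint8))
for i in range(1,n):
    if st[i,4]>30: P=W[l==i]; print("orange",ce[i].round(),st[i,4],P.min(0).round(3),P.max(0).round(3),P.mean(0).round(3))
E
```

```text
tube 879 [0.55691109 0.23403129 0.07799782] [ 0.90975679 -0.41514164] -24.528236424906652 s [-0.09338599 -0.03479644  0.03722085  0.04134758] w [-0.01009479  0.01106145] z [0.07117769 0.07689573 0.0791904 ]
 foot [0.47195256 0.2727997 ]
sleeve top 2393 c [637.5 194.4] size [ 45.1 101.3] ang 62.69 z [0.0906 0.0921 0.0933]
rest plate w2 3820 c [483.1  40.5] size [163.5  69.6] ang 89.0 z [0.007  0.0084 0.0106]
well top w2 1074 c [ 533.4 -183.3] size [69.7 52.1] ang 88.21 z [0.0687 0.073  0.075 ]
rest plate w1 4358 c [483.3  44.6] size [159.  70.] ang 88.94 z [0.0068 0.0083 0.01  ]
well top w1 778 c [ 533.8 -174. ] size [52.6 51.9] ang 88.45 z [0.0696 0.0726 0.0741]
reader plate w1 1120 c [ 533.  -190.8] size [114.   79.8] ang 88.3 z [0.0057 0.0079 0.0155]
head top 677 c [ 531.6 -206.5] size [79.6 39.4] ang 62.86 z [0.1877 0.1918 0.199 ]
orange [354.  65.] 532 [0.44  0.053 0.008] [0.505 0.106 0.488] [0.484 0.09  0.037]
orange [357. 124.] 260 [0.44  0.007 0.082] [0.504 0.053 0.488] [0.483 0.019 0.094]
```

```bash
python3 - <<'E'
from meas import *
z=np.load("w2.npz"); W=cloud(cm,z["d"],(z["R"],z["p"])); im=z["im"]; Z=W[...,2]
m=box(Z.shape,338,374,150,200)&(im.min(2)>120)&(Z>.068)&(Z<.083); P=W[m]
# scan bins along guess
u0=np.array([np.cos(np.radians(-27)),np.sin(np.radians(-27))]); n0=np.array([-u0[1],u0[0]]); O=np.array([.6375,.1944])
s=(P[:,:2]-O)@u0; w=(P[:,:2]-O)@n0
print("s",np.percentile(s,[0,1,99,100]))
for a in np.arange(-.12,-.045,.01):
    k=(s>a)&(s<a+.01)
    if k.sum()>20: print(round(a+.005,3),k.sum(),np.percentile(w[k],[3,50,97]).round(4),np.percentile(P[k,2],95).round(4))
m=biggest(box(Z.shape,325,380,200,282)&(Z>.088)&(Z<.097)); rect("sleeve top",W[m])
from collections import Counter
for f,b in (("w1",(320,390,30,165)),("w2",(150,280,120,212))):
    z=np.load(f+".npz"); W=cloud(cm,z["d"],(z["R"],z["p"])); im=z["im"]; Z=W[...,2]; hsv=cv2.cvtColor(im,cv2.COLOR_BGR2HSV)
    o=(hsv[...,0]<18)&(hsv[...,1]>150)&box(Z.shape,*b)&(Z<.15)&(Z>.015)
    o=cv2.erode(o.astype(np.uint8),np.ones((2,2)))>0
    P=W[o]; a=np.radians(40); s=-(P[:,1]-.0446)*np.cos(a)+(P[:,2]-.085)*np.sin(a)
    h=np.histogram(s,np.arange(-.13,.06,.005)); print(f,[(round(e*1000),int(c)) for c,e in zip(h[0],h[1]) if c])
    for lo,hi in ((-.09,-.055),(-.02,.04)):
        k=(s>lo)&(s<hi); 
        if k.sum(): Q=P[k]; print("  x",np.percentile(Q[:,0],[2,50,98]).round(4),"y",np.percentile(Q[:,1],[2,98]).round(4),"z",np.percentile(Q[:,2],[2,98]).round(4),"s",np.percentile(s[k],[2,50,98]).round(4))
E
```

```text
s [-0.1205045  -0.12011695 -0.05603774 -0.05383083]
-0.115 126 [-0.0099 -0.0017  0.0082] 0.079
-0.105 121 [-0.0096 -0.0012  0.0083] 0.0791
-0.095 115 [-0.0098 -0.0015  0.0085] 0.079
-0.085 121 [-0.0099 -0.0018  0.008 ] 0.0791
-0.075 116 [-0.0096 -0.0011  0.0082] 0.079
-0.065 114 [-0.0098 -0.0019  0.0086] 0.0795
-0.055 50 [-0.0101 -0.0028  0.008 ] 0.079
sleeve top 2371 c [637.5 194.4] size [ 45.1 101.3] ang 62.69 z [0.0907 0.0921 0.0934]
w1 [(-80, 222), (-75, 41), (-65, 4), (-60, 63), (-55, 90), (20, 86), (25, 112)]
  x [0.4702 0.4848 0.4998] y [0.0762 0.1049] z [0.0197 0.0453] s [-0.0772 -0.0754 -0.0555]
  x [0.4641 0.4849 0.5032] y [0.0085 0.0261] z [0.084 0.101] s [0.021  0.0256 0.0286]
w2 [(-80, 23), (-75, 92), (-60, 95), (-55, 59), (20, 109), (25, 92)]
  x [0.4653 0.4841 0.5028] y [0.074  0.1039] z [0.026  0.0467] s [-0.0767 -0.0735 -0.0553]
  x [0.4639 0.4831 0.5026] y [0.0101 0.0256] z [0.0829 0.1003] s [0.0212 0.0247 0.0282]
```

```bash
cat > geo.py <<'E'
from h import *
O=np.array([.6375,.1944]); ys=np.radians(-27.1); us=np.array([np.cos(ys),np.sin(ys),0]); ns=np.array([-us[1],us[0],0])
def slv(s,z): return np.r_[O,0]+us*s-.0008*ns+[0,0,z]
Rs=down(ys+np.pi)
th=np.radians(-1.05); a=np.radians(40); rmid=np.array([.4835,.0318,.085])
h=np.array([np.sin(th),-np.cos(th),0]); ax=h*np.cos(a)+np.array([0,0,np.sin(a)])   # cap direction at rest
B=np.array([0,.0008,.0015]) # command bias
E
python3 - <<'E'
from geo import *
c=cmd()
go(slv(-.081,.123+.07)+B,Rs); go(slv(-.081,.123)+B,Rs)
E
```

```text
row [-0.0333, 0.0709, 0.3425, 0.0, 0.0, 0.0456] min rows 4.2
row [0.0, -0.0, 0.1167, 0.0, 0.0, -0.0] min rows 1.4
```

Call:
{"fn": "apply_moves", "kwargs": {
  "rows": [-0.0333,0.0709,0.3425,0,0,0.0456,-0.0333,0.0709,0.3425,0,0,0.0456,-0.0333,0.0709,0.3425,0,0,0.0456,-0.0333,0.0709,0.3425,0,0,0.0456,-0.0333,0.0709,0.3425,0,0,0.0456,-0.0333,0.0709,0.3425,0,0,0.0456,-0.0333,0.0709,0.3425,0,0,0.0456],
  "grip": 1
}}

```text
t: 3.7
tool_pos: [0.5666, 0.2308, 0.1957]
tool_rot: [0.736, 3.05, -0.0]
contact_force: [0.1, 0.9, 0.4]
opening: 0.0853
grip_force: 0.0
```

Call:
{"fn": "apply_moves", "kwargs": {
  "rows": [0,0,0.04,0,0,0,0,0,0.08,0,0,0,0,0,0.1167,0,0,0,0,0,0.1167,0,0,0,0,0,0.1167,0,0,0]
}}

```text
t: 4.2
tool_pos: [0.5669, 0.2308, 0.1259]
tool_rot: [0.735, 3.05, 0.0]
contact_force: [0.3, -0.5, 0.4]
opening: 0.0855
grip_force: 0.0
```

```bash
python3 - <<'E'
from geo import *
o=ctrl.get_obs(); R,p=pose(o); print(o["t"],p.round(4),cmd()[1].round(4),slv(-.081,.123))
print(o["q"].round(4))
im,d=ctrl.get_image("wrist"); cv2.imwrite("pics/w3.png",im)
E
```

```text
4.2 [0.5669 0.2308 0.1259] [0.5651 0.2314 0.1245] [0.56502833 0.23058697 0.123     ]
[ 0.2658  0.1915  1.7758 -0.0022  1.1704 -0.8308]
```

View pics/w3.png

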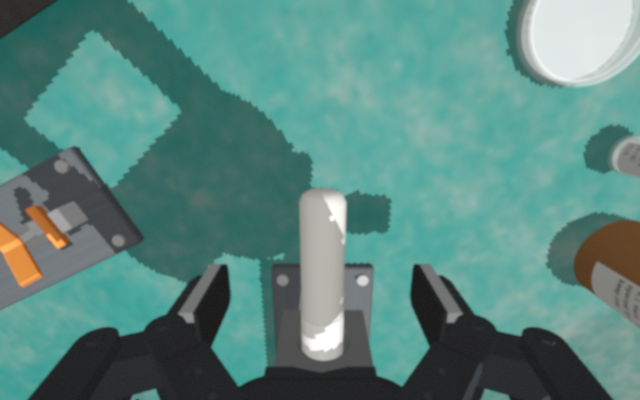

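The tube is centred between the open fingers (tube at u≈323, fingers midpoint ≈320), so I'll close.

Call:
{"fn": "apply_moves", "kwargs": {
  "rows": [0,0,0,0,0,0,0,0,0,0,0,0,0,0,0,0,0,0,0,0,0,0,0,0,0,0,0,0,0,0,0,0,0,0,0,0,0,0,0,0,0,0,0,0,0,0,0,0],
  "grip": 0,
  "grip_force": 60
}}

```text
t: 5.05
tool_pos: [0.5658, 0.231, 0.1233]
tool_rot: [0.735, 3.053, -0.001]
contact_force: [1.2, 3.4, 1.1]
opening: 0.0181
grip_force: 58.4
```

```bash
python3 - <<'E'
from geo import *
o=ctrl.get_obs(); R,p=pose(o); print(o["t"],p.round(4),o["contact_force"],o["wrist_torque"])
go(cmd()[1]-us*.13,Rs)
E
```

```text
5.05 [0.5658 0.231  0.1233] [1.19296113 3.36274401 1.12729877] [ 0.53444155 -0.16627097  0.07973201]
row [0.2167, -0.0, -0.0, 0.0, 0.0, -0.0] min rows 2.6
```

Call:
{"fn": "apply_moves", "kwargs": {
  "rows": [0.02,0,0,0,0,0,0.045,0,0,0,0,0,0.07,0,0,0,0,0,0.095,0,0,0,0,0,0.12,0,0,0,0,0,0.145,0,0,0,0,0,0.17,0,0,0,0,0,0.195,0,0,0,0,0,0.2167,0,0,0,0,0,0.2167,0,0,0,0,0,0.2167,0,0,0,0,0]
}}

```text
t: 6.15
tool_pos: [0.4496, 0.29, 0.1229]
tool_rot: [0.735, 3.053, -0.003]
contact_force: [0.6, 0.3, -1.6]
opening: 0.0187
grip_force: 58.3
```

```bash
python3 - <<'E'
from geo import *
o=ctrl.get_obs(); R,p=pose(o); print(o["t"],o["q"].round(3),p.round(4),cmd()[1].round(4),o["contact_force"])
im,d=ctrl.get_image("wrist"); cv2.imwrite("pics/w4.png",im); np.savez("w4.npz",im=im,d=d,R=R,p=p)
W=cloud(ctrl.camera_model("wrist"),d,(R,p)); L=(W-p)@R  # tool frame
k=(abs(L[...,1])<.03)&(L[...,2]>.03)&(L[...,2]<.07)&(im.min(2)>110); P=L[k]
if len(P): print(len(P),P.min(0).round(4),P.max(0).round(4)); 
s=P[:,0]
for a in np.arange(0,.08,.01):
    q=(s>a)&(s<a+.01)
    if q.sum()>10: print(round(a+.005,3),np.percentile(P[q,1],[3,97]).round(4),np.percentile(P[q,2],5).round(4))
E
```

```text
6.15 [ 0.435  0.026  1.962 -0.002  1.154 -0.663] [0.4496 0.29   0.1229] [0.4493 0.2906 0.1245] [ 0.59027629  0.30805964 -1.61353705]
8402 [-0.044  -0.016   0.0337] [0.0453 0.0148 0.0688]
0.005 [-0.0094  0.0081] 0.0447
0.015 [-0.0154  0.0139] 0.036
0.025 [-0.01    0.0078] 0.0448
0.035 [-0.0102  0.0076] 0.045
0.045 [-0.0097  0.0067] 0.0458
```

View pics/w4.png

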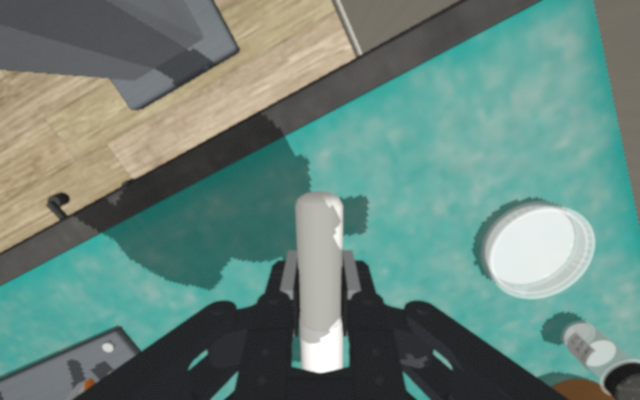

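The tube is out of the sleeve and held along the tool axis (foot at (320,200), about 43 mm ahead of the grasp). I'll lift it, turn it and go above the rest.

```bash
cat >> geo.py <<'E'
w1=h*np.sin(a)-np.array([0,0,np.cos(a)]); Rr=frame(-ax,w1)
def tcp(mid,R,off=(-.037,0,.0545)): return mid-R@np.array(off)
E
python3 - <<'E'
from geo import *
c=cmd(); p=c[1]
print("lift"); go(p+[0,-.05,.15],Rs)
print("pre"); go(tcp(rmid,Rr)+B-w1*.07,Rr); print(cmd()[1])
print("place"); go(tcp(rmid+[0,0,.001],Rr)+B,Rr); print(cmd()[1])
E
```

```text
lift
row [-0.038, -0.0742, -0.25, 0.0, 0.0, -0.0] min rows 3.2
pre
row [-0.1293, -0.1204, 0.194, 0.2476, -0.3966, 0.6802] min rows 8.6
[0.48547042 0.14094425 0.15807048]
place
row [-0.0011, 0.0, 0.1154, 0.0, 0.0, -0.0] min rows 1.4
[0.48464758 0.09593895 0.10545434]
```

Call:
{"fn": "apply_moves", "kwargs": {
  "rows": [-0.0127,-0.0247,-0.0833,0,0,0,-0.0253,-0.0494,-0.1667,0,0,0,-0.038,-0.0742,-0.25,0,0,0,-0.038,-0.0742,-0.25,0,0,0,-0.038,-0.0742,-0.25,0,0,0]
}}

```text
t: 6.7
tool_pos: [0.4513, 0.2398, 0.2758]
tool_rot: [0.737, 3.048, 0.002]
contact_force: [0.0, 0.6, -1.2]
opening: 0.0181
grip_force: 58.7
```

Call:
{"fn": "apply_moves", "kwargs": {
  "rows": [-0.0108,-0.01,0.0,0.0206,-0.033,0.0567,-0.0216,-0.02,0.01,0.0413,-0.0661,0.1134,-0.0323,-0.03,0.02,0.0619,-0.0992,0.17,-0.0431,-0.04,0.03,0.0825,-0.1322,0.2267,-0.0539,-0.05,0.05,0.1032,-0.1652,0.2834,-0.0646,-0.06,0.07,0.1238,-0.1983,0.3401,-0.0754,-0.07,0.09,0.1444,-0.2314,0.3968,-0.0862,-0.08,0.11,0.1651,-0.2644,0.4535,-0.097,-0.09,0.13,0.1857,-0.2975,0.51,-0.1078,-0.1,0.15,0.2063,-0.3305,0.5668,-0.1185,-0.11,0.17,0.227,-0.3636,0.6235,-0.1293,-0.1204,0.194,0.2476,-0.3966,0.6802,-0.1293,-0.1204,0.194,0.2476,-0.3966,0.6802,-0.1293,-0.1204,0.194,0.2476,-0.3966,0.6802]
}}

```text
t: 8.1
tool_pos: [0.4849, 0.1401, 0.1546]
tool_rot: [1.832, 1.805, -0.674]
contact_force: [-0.1, 0.3, 0.1]
opening: 0.0181
grip_force: 58.7
```

```bash
python3 - <<'E'
from geo import *
o=ctrl.get_obs(); R,p=pose(o); print(o["t"],o["q"].round(3),p.round(4),o["contact_force"].round(2),o["opening"]); print("err",(p-(tcp(rmid,Rr)-w1*.07)).round(4),Ro.from_matrix(Rr.T@R).as_rotvec().round(4))
im,d=ctrl.get_image("scene"); cv2.imwrite("pics/s4.png",cv2.resize(im[170:300,200:440],None,fx=3,fy=3)) 
im,d=ctrl.get_image("wrist"); W=cloud(ctrl.camera_model("wrist"),d,(R,p)); L=(W-p)@R
k=(abs(L[...,1])<.02)&(L[...,2]>.03)&(L[...,2]<.07)&(im.min(2)>110); P=L[k]
s=P[:,0];print(np.percentile(s,[95,99,100]))
for a in np.arange(0,.05,.01):
    q=(s>a)&(s<a+.01)
    if q.sum()>10: print(round(a+.005,3),np.percentile(P[q,1],[3,97]).round(4),np.percentile(P[q,2],[5,20]).round(4))
E
```

```text
8.1 [ 0.378  0.106  1.91  -0.64   1.467  0.574] [0.4849 0.1401 0.1546] [-0.07  0.35  0.06] 0.018101897578872404
err [-0.0006 -0.0001 -0.002 ] [ 0.0021 -0.0022 -0.0043]
[0.04151975 0.04319813 0.04378657]
0.005 [-0.0133  0.0108] [0.0353 0.045 ]
0.015 [-0.0163  0.0136] [0.0369 0.0447]
0.025 [-0.0109  0.0072] [0.0449 0.0456]
0.035 [-0.0111  0.007 ] [0.045  0.0457]
0.045 [-0.0099  0.0056] [0.0462 0.0477]
```

Call:
{"fn": "apply_moves", "kwargs": {
  "rows": [0,0,0.03,0,0,0,0,0,0.06,0,0,0,0,0,0.08,0,0,0,0,0,0.095,0,0,0,0,0,0.105,0,0,0,0,0,0.112,0,0,0,0,0,0.112,0,0,0,0,0,0.112,0,0,0]
}}

```text
t: 9.0
tool_pos: [0.4854, 0.0971, 0.1056]
tool_rot: [1.834, 1.801, -0.668]
contact_force: [0.5, 0.5, -0.6]
opening: 0.0182
grip_force: 58.7
```

```bash
python3 - <<'E'
from geo import *
o=ctrl.get_obs(); R,p=pose(o); print(o["t"],o["q"].round(4).tolist(),p.round(4),o["contact_force"].round(2)); e=p-tcp(rmid,Rr); print("err",e.round(4),"along w",e@w1,"along ax",e@ax)
im,d=ctrl.get_image("scene"); cv2.imwrite("pics/s4.png",cv2.resize(im[190:280,240:400],None,fx=4,fy=4)) 
E
```

```text
9.0 [0.3033, 0.1429, 1.9689, -0.6773, 1.3488, 0.5859] [0.4854 0.0971 0.1056] [ 0.48  0.52 -0.61]
err [0.0008 0.002  0.0027] along w -0.003315772844077361 along ax 0.0002039179972313521
```

View pics/s4.png

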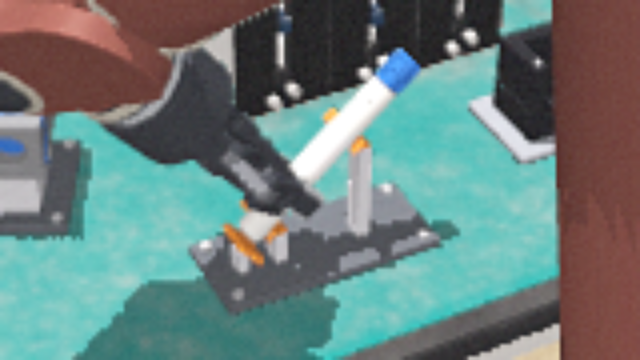

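The tube hangs over both notches, cap (400,70) up, foot by the stop. Lowering the last 3 mm, then releasing.

Call:
{"fn": "apply_moves", "kwargs": {
  "rows": [0,0,0.003,0,0,0,0,0,0.005,0,0,0,0,0,0.005,0,0,0]
}}

```text
t: 9.35
tool_pos: [0.486, 0.0958, 0.1041]
tool_rot: [1.835, 1.8, -0.665]
contact_force: [-0.7, 4.5, 3.3]
opening: 0.0183
grip_force: 59.1
```

Call:
{"fn": "apply_moves", "kwargs": {
  "rows": [0,0,0,0,0,0,0,0,0,0,0,0,0,0,0,0,0,0,0,0,0,0,0,0,0,0,0,0,0,0,0,0,0,0,0,0],
  "grip": 0.7
}}

```text
t: 9.95
tool_pos: [0.485, 0.0949, 0.1029]
tool_rot: [1.834, 1.801, -0.67]
contact_force: [-0.0, -0.0, 0.2]
opening: 0.0598
grip_force: 0.0
```

```bash
python3 - <<'E'
from geo import *
from scipy.optimize import least_squares
R0,p0=cmd(); setcmd(R0, p0+R0@[0,0,(.117-.1154)*.6]); print(cmd()[1], pose()[1],ctrl.get_obs()["contact_force"])
# kinematic model fit
D=[([-1.39198,.05339,1.61429,0,1.47599,-.11899],[.18331407,-.59702218,.30264529],[-3.10477619,-.46575041,0])]
for f in ("w1","w2"):
    z=np.load(f+".npz"); D.append((z["q"],z["p"],Ro.from_matrix(z["R"]).as_rotvec()))
o=ctrl.get_obs(); D.append((o["q"],o["tool_pos"],o["tool_rot"]))
D.append(([.3033,.1429,1.9689,-.6773,1.3488,.5859],[.4854,.0971,.1056],[1.834,1.801,-.668]))
D.append(([.2658,.1915,1.7758,-.0022,1.1704,-.8308],[.5669,.2308,.1259],[.735,3.05,0]))
def Ax(ax,t): return Ro.from_rotvec(np.array(ax)*t).as_matrix()
X,Y,Z=np.eye(3)
def fk(q,L,s3=1,s5=1):
    zs,xs,l1,ex,l2,yo,lt,y2=L
    R=Ax(Z,q[0]); p=R@[xs,yo,zs]
    R=R@Ax(Y,q[1]); p=p+R@[0,0,l1]
    R=R@Ax(Y,q[2]); p=p+R@[ex,0,l2]   # forearm along local z
    R=R@Ax(Z,s3*q[3])@Ax(Y,q[4]); p=p+R@[0,y2,lt]
    R=R@Ax(Z,s5*q[5]+np.pi/2*0)
    return p,R
for s3 in (1,-1):
  for s5 in (1,-1):
    def res(L):
        r=[]
        for q,p,rv in D: r+=list((fk(q,L[:8],s3,s5)[0]-p))
        return np.array(r)
    s=least_squares(res,[.3,0,.4,0,.4,.07,.2,0.])
    E=[Ro.from_matrix(fk(q,s.x,s3,s5)[1].T@Ro.from_rotvec(rv).as_matrix()).as_rotvec().round(3).tolist() for q,p,rv in D]
    print(s3,s5,s.x.round(4),np.abs(s.fun).max(),E)
E
```

```text
[0.4846363  0.09532196 0.10471894] [0.48498881 0.0949001  0.10285875] [-0.04716588 -0.0098683   0.18996359]
1 1 [2.380e-01 0.000e+00 4.264e-01 9.570e-02 6.099e-01 7.410e-02 2.069e-01
 1.000e-04] 2.7194687098983095e-05 [[-0.0, 0.0, 1.571], [-0.0, -0.0, 1.571], [-0.0, -0.0, 1.571], [-0.0, -0.0, 1.571], [-0.0, -0.0, 1.571], [0.0, 0.0, 1.57]]
1 -1 [2.380e-01 0.000e+00 4.264e-01 9.570e-02 6.099e-01 7.410e-02 2.069e-01
 1.000e-04] 2.7194687098983095e-05 [[-0.0, 0.0, 1.333], [-0.0, -0.0, 1.096], [-0.0, -0.0, -0.306], [-0.0, -0.0, 2.744], [-0.0, -0.0, 2.742], [0.0, 0.0, -0.091]]
-1 1 [-4.090e-02 -2.000e-04  6.185e-01  3.665e-01  6.362e-01 -2.630e-02
 -1.544e-01  9.690e-02] 0.04280135164435894 [[-0.0, 0.0, 1.571], [0.004, -0.002, 1.571], [0.004, 0.001, 1.571], [0.275, -1.363, 1.022], [0.275, -1.362, 1.03], [0.005, 0.0, 1.569]]
-1 -1 [-4.090e-02 -2.000e-04  6.185e-01  3.665e-01  6.362e-01 -2.630e-02
 -1.544e-01  9.690e-02] 0.04280135164435894 [[-0.0, 0.0, 1.333], [0.003, -0.003, 1.097], [0.003, -0.003, -0.306], [1.153, -1.153, 1.957], [1.153, -1.153, 1.965], [0.003, -0.003, -0.093]]
```

Released, with no contact force. The kinematic model fits exactly, so I'll use it to choose the second grasp.

```bash
cat >> geo.py <<'E'
from scipy.optimize import least_squares
def Ax(ax,t): return Ro.from_rotvec(np.array(ax,float)*t).as_matrix()
X_,Y_,Z_=np.eye(3); KL=[.2380,0,.4264,.0957,.6099,.0741,.2069]
QL=np.array([[-3.01,3.01],[-1.01,2.22],[.06,2.58],[-1.02,4.17],[.09,2.62],[-3.14,3.14]]).T
def fk(q):
    zs,xs,l1,ex,l2,yo,lt=KL
    R=Ax(Z_,q[0]); p=R@[xs,yo,zs]; R=R@Ax(Y_,q[1]); p=p+R@[0,0,l1]; R=R@Ax(Y_,q[2]); p=p+R@[ex,0,l2]
    R=R@Ax(Z_,q[3])@Ax(Y_,q[4]); p=p+R@[0,0,lt]; return p,R@Ax(Z_,q[5]+np.pi/2)
def ik(p,R,q0):
    best=None; rng=np.random.default_rng(0)
    for k in range(6):
        s0=np.clip(np.array(q0)+(k>0)*rng.normal(0,.5,6),QL[0]+.01,QL[1]-.01)
        def f(q):
            P,M=fk(q); return np.r_[(P-p)*5,Ro.from_matrix(M.T@R).as_rotvec()]
        s=least_squares(f,s0,bounds=(QL[0],QL[1]))
        if best is None or s.cost<best.cost: best=s
        if s.cost<1e-8: break
    return best.x,best.cost
def toolR(a_,w): y=np.cross(a_,w); y/=np.linalg.norm(y); return np.c_[np.cross(y,w),y,w]
seat=np.array([.5338,-.1740,.008]); ry=np.radians(-1.6); Rrd=Ax(Z_,ry)
def reader_pose(foot,theta,phi,az,s,gz=.054):
    """tool pose with tube foot at reader-frame foot (m, from seat), lean theta to -x, grasp s above mid (deg)"""
    t,ph,z=np.radians([theta,phi,az]); w=np.array([np.cos(ph)*np.cos(z),np.cos(ph)*np.sin(z),-np.sin(ph)])
    Rl=Rrd@Ax(Y_,-t); R=Rl@toolR(Z_,w); g=seat+Rrd@np.array(foot)+Rl@[0,0,.08+s]; return g-R[:,2]*gz,R
def rest_pose(phi,s,gz=.054,back=0):
    b=np.radians(40-phi); w=h*np.sin(b)-Z_*np.cos(b); R=toolR(ax,w); return rmid+ax*s-w*(gz+back),R
E
python3 - <<'E'
from geo import *
q=ctrl.get_obs()["q"]
for phi in (20,30,40):
    p,R=rest_pose(phi,.05); x,c=ik(p,R,q); print("rest",phi,x.round(2),"%.1e"%c)
    for az in (0,-25,-50):
        for fz,th in ((.0,0),(.02,15),(.09,20)):
            y,c=ik(*reader_pose([0,0,fz],th,phi,az,.05),[-.3,.3,1.8,0,1,x[5]]); print("  rd",az,th,y.round(2),"%.1e"%c)
W=cloud(ctrl.camera_model("top"),np.load("top0.npz")["d"]); L=(W-seat*[1,1,0])@Rrd
k=(abs(L[...,0])<.06)&(L[...,1]<.05)&(L[...,1]>-.12)
for lo,hi in ((.185,.2),(.205,.23)):
    m=k&(L[...,2]>lo)&(L[...,2]<hi); P=L[m]; print(lo,m.sum(),np.percentile(P,[2,98],axis=0).round(3))
b=cmd(); go(b[1]-w1*.08,b[0])
E
```

```text
rest 20 [ 0.02 -0.13  2.05 -0.37  1.26  0.16] 7.6e-30
  rd 0 0 [-0.7  -0.43  2.45  1.32  0.57 -3.14] 1.9e-02
  rd 0 15 [-0.8  -0.63  2.58  1.42  0.67 -3.14] 7.0e-02
  rd 0 20 [-0.86 -0.74  2.58  1.47  0.79 -3.14] 5.0e-02
  rd -25 0 [-0.41 -0.45  2.47 -1.02  0.09 -0.52] 1.4e-02
  rd -25 15 [-0.43 -0.64  2.58 -1.02  0.09 -0.43] 5.9e-02
  rd -25 20 [-0.44 -0.76  2.58 -1.02  0.09 -0.4 ] 4.6e-02
  rd -50 0 [-0.25 -0.34  2.34 -1.02  0.5  -0.22] 5.2e-02
  rd -50 15 [-0.37 -0.64  2.56 -1.02  0.28 -0.17] 8.2e-02
  rd -50 20 [-0.36 -0.81  2.58 -1.02  0.32 -0.16] 5.7e-02
rest 30 [-0.07 -0.16  2.06 -0.18  1.24  0.  ] 9.3e-26
  rd 0 0 [-0.7  -0.38  2.41  1.25  0.59 -3.14] 7.6e-04
  rd 0 15 [-0.79 -0.62  2.57  1.35  0.66 -3.14] 2.4e-02
  rd 0 20 [-0.85 -0.76  2.58  1.4   0.77 -3.14] 1.2e-02
  rd -25 0 [-0.43 -0.41  2.44 -0.43  0.09 -1.13] 1.9e-04
  rd -25 15 [-0.53 -0.6   2.58  1.65  0.11 -3.14] 8.1e-03
  rd -25 20 [-0.53 -0.72  2.58  1.69  0.1  -3.14] 6.9e-03
  rd -50 0 [-0.23 -0.29  2.3  -1.02  0.57 -0.19] 1.1e-02
  rd -50 15 [-0.32 -0.56  2.49 -1.02  0.37 -0.12] 2.8e-02
  rd -50 20 [-0.32 -0.74  2.53 -1.02  0.4  -0.12] 1.5e-02
rest 40 [-0.17 -0.17  2.06  0.    1.26 -0.15] 9.0e-22
  rd 0 0 [-0.67 -0.37  2.35  0.92  0.61 -2.84] 1.3e-20
  rd 0 15 [-0.78 -0.55  2.52  1.26  0.67 -3.14] 2.6e-03
  rd 0 20 [-0.85 -0.72  2.54  1.31  0.78 -3.14] 1.0e-04
  rd -25 0 [-0.44 -0.4   2.37 -0.07  0.3  -1.49] 1.7e-19
  rd -25 15 [-0.54 -0.6   2.56  1.07  0.14 -2.57] 5.8e-20
  rd -25 20 [-0.57 -0.81  2.58  0.73  0.26 -2.2 ] 1.2e-04
  rd -50 0 [-0.22 -0.26  2.27 -0.97  0.62 -0.23] 3.8e-26
  rd -50 15 [-0.3  -0.49  2.45 -1.02  0.43 -0.1 ] 2.4e-03
  rd -50 20 [-0.29 -0.66  2.48 -1.02  0.47 -0.1 ] 4.3e-05
0.185 125 [[-0.003 -0.028  0.187]
 [ 0.02   0.009  0.195]]
0.205 269 [[-0.023 -0.066  0.21 ]
 [ 0.021 -0.026  0.225]]
row [-0.0, 0.0, -0.1333, 0.0, 0.0, 0.0] min rows 1.6
```

```bash
cat > scan.py <<'E'
from geo import *
def clr(p,R):  # min distance from gripper body box + fingers to head/column boxes (sampled), reader frame
    g=np.linspace(-1,1,9); pts=[]
    for zz in (0,-.02,-.05,-.09): 
        A,Bb=np.meshgrid(g*.043,g*.043); pts.append(np.c_[A.ravel(),Bb.ravel(),np.full(81,zz)])
    for zz in np.linspace(.0,.0726,6):
        for sg in (1,-1):
            A,Bb=np.meshgrid(g*.012,sg*np.linspace(.012,.030,4)); pts.append(np.c_[A.ravel(),Bb.ravel(),np.full(A.size,zz)])
    Q=(np.concatenate(pts)@R.T+p-seat*[1,1,0])@Rrd
    d=1
    for lo,hi in (((-.004,-.03,.18),(.022,.009,.192)),((-.023,-.066,0),(.022,-.039,.225)),((-.023,-.066,.15),(.022,-.026,.225)),((-.026,-.026,0),(.026,.026,.073))):
        e=np.maximum(np.maximum(np.array(lo)-Q,Q-np.array(hi)),0); d=min(d,np.linalg.norm(e,axis=1).min())
    return d
path=((0,0),(.008,7),(.014,11),(.024,14),(.04,15),(.09,15))
E
python3 - <<'E'
from scan import *
for phi in (45,50,55,60):
  for az in (0,-20,-40,-60):
    for s in (.045,.058):
      q=[-.4,-.4,2.3,0,.5,-1]; ok=True; qs=[]; cl=[]
      for fz,th in path:
        P=reader_pose([0,0,fz],th,phi,az,s); q,c=ik(*P,q); qs.append(q); cl.append(clr(*P)); ok&=c<1e-7
        if not ok: break
      if ok:
        qs=np.array(qs); print(phi,az,s,"clr",np.round(np.array(cl)*1000),"q0",qs[0].round(2),"q-1",qs[-1].round(2),"maxstep",np.abs(np.diff(qs,axis=0)).max(0).round(2))
      else: print(phi,az,s,"fail at",fz,th,np.round(np.array(cl)*1000))
E
```

```text
45 0 0.045 clr [0. 0. 0. 0. 0. 0.] q0 [-0.64 -0.35  2.31  0.75  0.64 -2.68] q-1 [-0.78 -0.66  2.45  1.03  0.76 -2.89] maxstep [0.06 0.1  0.09 0.23 0.06 0.23]
45 0 0.058 clr [0. 0. 0. 0. 0. 0.] q0 [-0.64 -0.38  2.31  0.73  0.66 -2.65] q-1 [-0.78 -0.69  2.44  1.    0.78 -2.85] maxstep [0.06 0.09 0.09 0.22 0.06 0.22]
45 -20 0.045 clr [0. 3. 0. 0. 0. 0.] q0 [-0.48 -0.39  2.34  0.19  0.41 -1.82] q-1 [-0.59 -0.74  2.48  0.58  0.44 -2.15] maxstep [0.05 0.1  0.09 0.28 0.1  0.26]
45 -20 0.058 clr [0. 0. 0. 0. 0. 3.] q0 [-0.48 -0.41  2.33  0.17  0.45 -1.8 ] q-1 [-0.6  -0.77  2.48  0.55  0.48 -2.12] maxstep [0.05 0.1  0.1  0.25 0.1  0.23]
45 -40 0.045 clr [2. 2. 3. 1. 3. 3.] q0 [-0.32 -0.31  2.29 -0.62  0.51 -0.72] q-1 [-0.38 -0.67  2.43 -0.45  0.43 -0.84] maxstep [0.03 0.1  0.09 0.17 0.11 0.18]
45 -40 0.058 clr [0. 1. 0. 3. 0. 6.] q0 [-0.32 -0.34  2.28 -0.59  0.54 -0.75] q-1 [-0.39 -0.7   2.43 -0.41  0.46 -0.88] maxstep [0.03 0.11 0.1  0.14 0.11 0.15]
45 -60 0.045 clr [ 5.  8. 10.  6.  0.  8.] q0 [-0.19 -0.18  2.18 -0.87  0.79 -0.16] q-1 [-0.23 -0.51  2.32 -0.86  0.71 -0.13] maxstep [0.02 0.1 
[... 3351 characters left out ...]
4 -1.9 ] maxstep [0.05 0.12 0.1  0.13 0.11 0.11]
60 -40 0.045 clr [0. 3. 5. 6. 3. 3.] q0 [-0.37 -0.25  2.16 -0.26  0.76 -1.06] q-1 [-0.45 -0.6   2.31 -0.08  0.69 -1.2 ] maxstep [0.03 0.11 0.1  0.06 0.11 0.04]
60 -40 0.058 clr [0. 0. 2. 4. 1. 5.] q0 [-0.37 -0.27  2.15 -0.25  0.78 -1.07] q-1 [-0.45 -0.62  2.3  -0.07  0.72 -1.21] maxstep [0.04 0.12 0.1  0.06 0.11 0.04]
60 -60 0.045 clr [ 0. 10.  9.  6.  1.  8.] q0 [-0.28 -0.17  2.09 -0.48  0.89 -0.54] q-1 [-0.34 -0.51  2.24 -0.38  0.81 -0.59] maxstep [0.02 0.11 0.1  0.04 0.11 0.06]
60 -60 0.058 clr [ 1.  3.  3.  4.  0. 11.] q0 [-0.28 -0.18  2.08 -0.47  0.92 -0.55] q-1 [-0.34 -0.53  2.23 -0.37  0.84 -0.61] maxstep [0.03 0.12 0.1  0.04 0.11 0.06]
```

Call:
{"fn": "apply_moves", "kwargs": {
  "rows": [0,0,-0.04,0,0,0,0,0,-0.09,0,0,0,0,0,-0.1333,0,0,0,0,0,-0.1333,0,0,0,0,0,-0.1333,0,0,0]
}}

```text
t: 10.45
tool_pos: [0.486, 0.1465, 0.164]
tool_rot: [1.834, 1.801, -0.668]
contact_force: [0.1, -0.1, -0.8]
opening: 0.06
grip_force: 0.0
```

```bash
cat >> scan.py <<'E'
path=((0,0,0),(.0005,.008,7),(.001,.014,11),(.001,.022,14),(-.004,.028,15),(-.025,.034,16),(-.06,.04,17),(-.09,.08,17))
E
python3 - <<'E'
from scan import *
print(ik(*rest_pose(50,.04),[0,0,2,0,1.2,0]))
for phi in (40,45,50):
  for az in (-60,-70,-80,-90):
    for s in (.03,.038,.045):
      q=[-.3,-.3,2.2,-.7,.7,-.2]; ok=True; qs=[]; cl=[]
      for fx,fz,th in path:
        P=reader_pose([fx,0,fz],th,phi,az,s); q,c=ik(*P,q); qs.append(q); cl.append(clr(*P)); ok&=c<1e-7
        if not ok: break
      if ok:
        qs=np.array(qs); print(phi,az,s,"clr",np.round(np.array(cl)*1000),"q3",qs[:,3].round(2),"q2max",qs[:,2].max().round(2),"q4min",qs[:,4].min().round(2))
      else: print(phi,az,s,"fail at",fz,th,np.round(np.array(cl)*1000))
E
```

```text
(array([-0.2449529 , -0.15470792,  2.06190615,  0.17764099,  1.27840008,
       -0.28170587]), np.float64(2.407179387450012e-21))
40 -60 0.03 fail at 0 0 [4.]
40 -60 0.038 fail at 0 0 [4.]
40 -60 0.045 fail at 0 0 [5.]
40 -70 0.03 fail at 0 0 [4.]
40 -70 0.038 fail at 0 0 [4.]
40 -70 0.045 fail at 0 0 [8.]
40 -80 0.03 fail at 0.008 7 [5. 9.]
40 -80 0.038 fail at 0.008 7 [ 5. 13.]
40 -80 0.045 fail at 0.008 7 [10. 13.]
40 -90 0.03 fail at 0.022 14 [ 5.  6. 12. 10.]
40 -90 0.038 clr [ 5. 12. 10.  4.  4.  6. 41. 69.] q3 [-0.95 -0.98 -1.   -1.02 -1.02 -1.02 -1.01 -0.96] q2max 2.33 q4min 1.08
40 -90 0.045 clr [10. 10.  5.  3.  4.  8. 43. 71.] q3 [-0.95 -0.98 -1.   -1.01 -1.01 -1.01 -1.   -0.95] q2max 2.33 q4min 1.09
45 -60 0.03 fail at 0.014 11 [ 0.  7. 10.]
45 -60 0.038 fail at 0.022 14 [ 3.  8. 11. 10.]
45 -60 0.045 clr [ 5.  8. 10.  6. 10. 19. 43. 71.] q3 [-0.87 -0.94 -0.99 -1.02 -1.01 -0.97 -0.88 -0.7 ] q2max 2.57 q4min 0.62
45 -70 0.03 fail at 0.022 14 [ 0.  7. 14. 15.]
45 -70 0.038 fail at 0.022 14 [ 3. 12. 14. 11.]
45 -70 0.045 clr [ 6. 12. 11.  7.  9. 15. 41. 70.] q3 [-0.9  -0.95 
[... 1615 characters left out ...]
q3 [-0.79 -0.82 -0.84 -0.86 -0.85 -0.84 -0.81 -0.73] q2max 2.41 q4min 0.87
50 -80 0.038 clr [ 1.  7. 11.  5.  8. 10. 39. 69.] q3 [-0.78 -0.81 -0.83 -0.85 -0.84 -0.83 -0.8  -0.72] q2max 2.4 q4min 0.88
50 -80 0.045 clr [ 3. 10.  5.  5.  7. 11. 41. 71.] q3 [-0.78 -0.8  -0.82 -0.84 -0.83 -0.82 -0.79 -0.71] q2max 2.4 q4min 0.89
50 -90 0.03 clr [ 0.  1.  5.  7.  8.  5. 39. 68.] q3 [-0.77 -0.79 -0.81 -0.82 -0.81 -0.81 -0.79 -0.74] q2max 2.34 q4min 0.99
50 -90 0.038 clr [ 1.  5.  7.  2.  5.  6. 41. 70.] q3 [-0.76 -0.78 -0.8  -0.81 -0.81 -0.8  -0.78 -0.73] q2max 2.33 q4min 1.0
50 -90 0.045 clr [ 3.  7.  3.  2.  5.  8. 43. 72.] q3 [-0.76 -0.78 -0.79 -0.8  -0.8  -0.79 -0.77 -0.72] q2max 2.33 q4min 1.01
```

```bash
python3 - <<'E'
from geo import *
p,R=rest_pose(45,.048,back=.09); go(p+B,R); print(p)
E
```

```text
row [-0.3103, 0.0, 0.0541, 0.0, 0.5, 0.0] min rows 5.2
[ 0.4825962  -0.01751228  0.25930584]
```

Call:
{"fn": "apply_moves", "kwargs": {
  "rows": [-0.05,0,-0.04,0,0.06,0,-0.1,0,-0.04,0,0.14,0,-0.15,0,-0.03,0,0.22,0,-0.2,0,0.0,0,0.3,0,-0.25,0,0.03,0,0.38,0,-0.29,0,0.05,0,0.45,0,-0.3103,0,0.0541,0,0.5,0,-0.3103,0,0.0541,0,0.5,0,-0.3103,0,0.0541,0,0.5,0,-0.3103,0,0.0541,0,0.5,0]
}}

```text
t: 11.45
tool_pos: [0.4824, -0.016, 0.2578]
tool_rot: [-2.196, -2.158, -0.091]
contact_force: [-0.4, 0.6, 0.3]
opening: 0.06
grip_force: 0.0
```

```bash
python3 - <<'E'
from meas import *; from geo import *
o=ctrl.get_obs(); R,p=pose(o); print(o["t"],o["q"].round(3),p.round(4),cmd()[1].round(4))
im,d=ctrl.get_image("wrist"); np.savez("w5.npz",im=im,d=d,R=R,p=p); cv2.imwrite("pics/w5.png",im)
W=cloud(cm,d,(R,p)); hsv=cv2.cvtColor(im,cv2.COLOR_BGR2HSV)
D=W-rmid; s=D@ax; lat=D@np.cross(h,Z_); up=D@(-w1)
k=(s>-.1)&(s<.1)&(abs(lat)<.016)&(up>-.012)&(up<.02)&~((hsv[...,0]<18)&(hsv[...,1]>120))
for a0 in np.arange(-.09,.09,.01):
    q=k&(s>=a0)&(s<a0+.01)
    if q.sum()>15: print(round(a0+.005,3),q.sum(),np.percentile(lat[q],[3,97]).round(4),"top",np.percentile(up[q],97).round(4))
print("s ends",np.percentile(s[k],[.2,99.8]))
b=k&(hsv[...,0]>95)&(hsv[...,0]<130)&(hsv[...,1]>100); print("cap s",np.percentile(s[b],[1,99]),b.sum())
L=(W-seat*[1,1,0])@Rrd; m=biggest((abs(L[...,0])<.045)&(abs(L[...,1])<.034)&(L[...,2]>.068)&(L[...,2]<.078)); rect("well top w5",W[m])
E
```

```text
11.45 [-0.224 -0.263  1.984  0.083  1.441 -0.218] [ 0.4824 -0.016   0.2578] [ 0.4826 -0.0167  0.2608]
-0.085 62 [-0.0104  0.0133] top 0.0084
-0.075 141 [-0.0088  0.0096] top 0.0104
-0.065 212 [-0.0099  0.0103] top 0.0106
-0.055 202 [-0.0086  0.0101] top 0.0104
-0.045 214 [-0.0084  0.01  ] top 0.0104
-0.035 216 [-0.0083  0.0098] top 0.0104
-0.025 230 [-0.0089  0.0096] top 0.0105
-0.015 256 [-0.0087  0.0103] top 0.0111
-0.005 262 [-0.0086  0.0101] top 0.0109
0.005 291 [-0.0085  0.0107] top 0.0108
0.015 329 [-0.0101  0.0098] top 0.0106
0.025 321 [-0.0089  0.01  ] top 0.0107
0.035 326 [-0.0087  0.0101] top 0.0107
0.045 350 [-0.0085  0.0099] top 0.0107
0.055 381 [-0.0088  0.0105] top 0.0109
0.065 424 [-0.0096  0.0109] top 0.0113
0.075 571 [-0.0087  0.0101] top 0.0111
s ends [-0.08480057  0.07893965]
cap s [0.0555263  0.07890862] 1155
well top w5 569 c [ 528.2 -156. ] size [14.3 41. ] ang 86.52 z [0.069  0.073  0.0745]
```

View pics/w5.png

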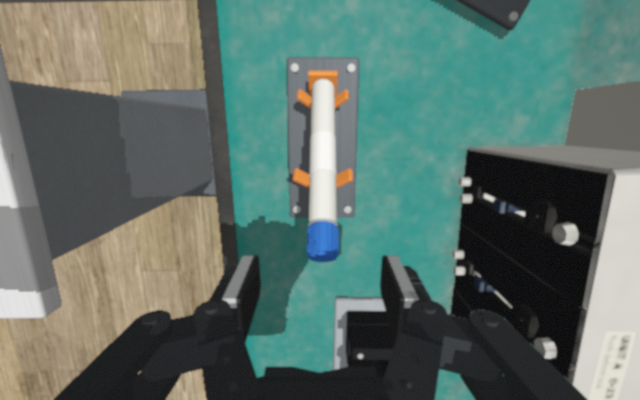

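Tube lies centred in both notches (cap at (323,240), foot at (323,85)); its measured position is within 1 mm of nominal. Regrasping by the cap half.

```bash
python3 - <<'E'
from geo import *
p,R=rest_pose(45,.047); go(p+[-.0005,-.0007,.0025],R); print(p,np.degrees(np.arcsin(-R[:,2]@ax)))
E
```

```text
row [-0.0011, -0.0008, 0.1493, 0.0, 0.0, 0.0] min rows 1.8
[ 0.48275398 -0.00890366  0.16900553] 45.0
```

Call:
{"fn": "apply_moves", "kwargs": {
  "rows": [-0.0003,-0.0002,0.04,0,0,0,-0.0006,-0.0004,0.08,0,0,0,-0.0009,-0.0006,0.12,0,0,0,-0.0011,-0.0008,0.1493,0,0,0,-0.0011,-0.0008,0.1493,0,0,0,-0.0011,-0.0008,0.1493,0,0,0]
}}

```text
t: 12.1
tool_pos: [0.4825, -0.0089, 0.1698]
tool_rot: [-2.196, -2.16, -0.093]
contact_force: [0.8, 0.2, -0.5]
opening: 0.0599
grip_force: 0.0
```

Call:
{"fn": "apply_moves", "kwargs": {
  "rows": [0,0,0,0,0,0,0,0,0,0,0,0,0,0,0,0,0,0,0,0,0,0,0,0,0,0,0,0,0,0,0,0,0,0,0,0,0,0,0,0,0,0,0,0,0,0,0,0],
  "grip": 0,
  "grip_force": 60
}}

```text
t: 12.9
tool_pos: [0.4835, -0.0099, 0.171]
tool_rot: [-2.2, -2.159, -0.097]
contact_force: [2.2, 0.9, 5.7]
opening: 0.0182
grip_force: 58.7
```

```bash
cat >> scan.py <<'E'
PHI,AZ,S=45,-75,.047
E
python3 - <<'E'
from scan import *
o=ctrl.get_obs(); R,p=pose(o); Rc,pc=cmd(); print(o["t"],(p-rest_pose(45,.047)[0]).round(4),(p-pc).round(4),Ro.from_matrix(Rc.T@R).as_rotvec().round(4),o["contact_force"].round(1))
# tube in tool frame (assume mid measured)
mid=rmid+ax*-.0008+np.array([-.0005,0,.0005]); off=R.T@(mid-p); aT=R.T@ax; print("mid in tool",off.round(4),"axis",aT.round(4)); json.dump(dict(off=off.tolist(),ax=aT.tolist()),open("inhand.json","w"))
# plan
q=o["q"]; A=(pc,Rc); up=(pc+[0,0,.13],Rc)
P=[reader_pose([fx,0,fz],th,PHI,AZ,S) for fx,fz,th in path][::-1]
hi=(P[0][0]+[0,0,.08],P[0][1])
prev=up; 
print("up",ik(*up,q)[0].round(2)); q=ik(*up,q)[0]
rel=Ro.from_matrix(up[1].T@hi[1]).as_rotvec(); print("rot deg",np.degrees(np.linalg.norm(rel)),hi[0],up[0])
for f in np.linspace(.2,1,5):
    T=(up[0]+(hi[0]-up[0])*f, up[1]@Ro.from_rotvec(rel*f).as_matrix()); q,c=ik(*T,q); t=T[0]+T[1]@(off-[0,0,0]); aa=T[1]@aT; print(round(f,2),q.round(2),"%.0e"%c,"foot",(t-.08*aa).round(3),"cap",(t+.08*aa).round(3),"tcp",T[0].round(3))
for T in P: q,c=ik(*T,q); print(q.round(2),"%.0e"%c,clr(*T).round(4),T[0].round(3))
E
```

```text
12.9 [ 0.0008 -0.001   0.002 ] [ 0.0013 -0.0003 -0.0005] [-0.0029 -0.0019  0.    ] [2.2 0.9 5.7]
mid in tool [ 0.0348 -0.0015  0.0893] axis [-0.7085  0.0021 -0.7058]
up [-0.21 -0.3   1.94  0.09  1.52 -0.2 ]
rot deg 56.52434422704085 [ 0.38714151 -0.13300639  0.3230766 ] [ 0.48223373 -0.0095778   0.30150017]
0.2 [-0.2  -0.39  2.01 -0.08  1.44 -0.2 ] 1e-23 foot [0.472 0.043 0.152] cap [ 0.464 -0.059  0.275] tcp [ 0.463 -0.034  0.306]
0.4 [-0.19 -0.49  2.08 -0.24  1.35 -0.19] 7e-21 foot [ 0.464 -0.01   0.146] cap [ 0.448 -0.089  0.285] tcp [ 0.444 -0.059  0.31 ]
0.6 [-0.18 -0.59  2.17 -0.41  1.26 -0.17] 9e-32 foot [ 0.456 -0.065  0.146] cap [ 0.431 -0.118  0.295] tcp [ 0.425 -0.084  0.314]
0.8 [-0.19 -0.7   2.26 -0.59  1.17 -0.15] 1e-27 foot [ 0.45  -0.119  0.153] cap [ 0.414 -0.145  0.306] tcp [ 0.406 -0.108  0.319]
1.0 [-0.21 -0.81  2.36 -0.76  1.07 -0.12] 1e-19 foot [ 0.443 -0.172  0.165] cap [ 0.397 -0.171  0.318] tcp [ 0.387 -0.133  0.323]
[-0.21 -0.74  2.45 -0.84  0.95  0.02] 2e-16 0.0709 [ 0.387 -0.133  0.243]
[-0.19 -0.54  2.41 -0.94  0.86  0.18] 4e-19 0.0417 [ 0.417 -0.134  0.203]
[-0.17 -0.39  2.32 -0.97  0.85  0.24] 2e-18 0.0131 [ 0.455 -0.135  0.198]
[-0.16 -0.3   2.26 -0.98  0.85  0.27] 4e-19 0.0082 [ 0.479 -0.136  0.193]
[-0.16 -0.26  2.24 -0.99  0.86  0.27] 2e-23 0.0045 [ 0.486 -0.136  0.188]
[-0.16 -0.21  2.21 -0.97  0.89  0.23] 7e-19 0.008 [ 0.495 -0.136  0.182]
[-0.15 -0.16  2.16 -0.94  0.93  0.17] 1e-17 0.0111 [ 0.505 -0.136  0.179]
[-0.14 -0.06  2.07 -0.89  1.01  0.08] 1e-29 0.0071 [ 0.525 -0.137  0.173]
```

```bash
cat >> scan.py <<'E'
AZ=-85
path=((0,0,0),(.0005,.008,6),(.001,.013,9),(.001,.019,12),(.0,.024,14),(-.004,.028,15),(-.025,.034,15),(-.06,.04,15),(-.09,.08,15))
E
python3 - <<'E'
from scan import *
q=ctrl.get_obs()["q"]; 
P=[reader_pose([fx,0,fz],th,PHI,AZ,S) for fx,fz,th in path][::-1]; q=[-.2,-.8,2.3,-.8,1,-.1]
for T in P: q,c=ik(*T,q); print(q.round(2),"%.0e"%c,clr(*T).round(4),T[0].round(3))
Rc,pc=cmd(); go(pc+[0,0,.13],Rc); go(P[0][0]+[0,0,.08],P[0][1])
E
```

```text
[-0.17 -0.59  2.35 -0.84  1.09  0.17] 8e-26 0.0682 [ 0.399 -0.132  0.247]
[-0.16 -0.42  2.31 -0.9   1.02  0.3 ] 3e-29 0.0386 [ 0.429 -0.133  0.207]
[-0.15 -0.3   2.23 -0.92  1.    0.35] 5e-30 0.0077 [ 0.464 -0.134  0.201]
[-0.14 -0.22  2.19 -0.94  0.99  0.38] 1e-31 0.0055 [ 0.485 -0.135  0.195]
[-0.14 -0.19  2.17 -0.93  0.99  0.37] 8e-26 0.0026 [ 0.492 -0.135  0.191]
[-0.14 -0.16  2.14 -0.93  1.01  0.35] 7e-24 0.0027 [ 0.498 -0.135  0.188]
[-0.13 -0.11  2.1  -0.91  1.04  0.31] 6e-22 0.0042 [ 0.507 -0.135  0.184]
[-0.13 -0.07  2.07 -0.9   1.08  0.28] 2e-22 0.0091 [ 0.515 -0.135  0.18 ]
[-0.12  0.01  1.99 -0.87  1.14  0.2 ] 7e-31 0.0075 [ 0.532 -0.136  0.173]
row [0.0189, 0.0, -0.2158, 0.0, 0.0, 0.0] min rows 2.6
row [-0.2024, -0.135, -0.0599, -0.179, -0.5601, 0.0111] min rows 6.2
```

Call:
{"fn": "apply_moves", "kwargs": {
  "rows": [0.005,0,-0.05,0,0,0,0.01,0,-0.12,0,0,0,0.0189,0,-0.2158,0,0,0,0.0189,0,-0.2158,0,0,0,0.0189,0,-0.2158,0,0,0]
}}

```text
t: 13.4
tool_pos: [0.4829, -0.0099, 0.3014]
tool_rot: [-2.2, -2.16, -0.095]
contact_force: [0.4, -1.0, -1.9]
opening: 0.0187
grip_force: 59.2
```

Call:
{"fn": "apply_moves", "kwargs": {
  "rows": [-0.0202,-0.0135,-0.006,-0.0179,-0.056,0.0011,-0.0405,-0.027,-0.012,-0.0358,-0.112,0.0022,-0.0607,-0.0405,-0.018,-0.0537,-0.168,0.0033,-0.081,-0.054,-0.024,-0.0716,-0.224,0.0044,-0.1012,-0.0675,-0.03,-0.0895,-0.28,0.0055,-0.1214,-0.081,-0.036,-0.1074,-0.336,0.0067,-0.1417,-0.0945,-0.042,-0.1253,-0.392,0.0078,-0.162,-0.108,-0.048,-0.1432,-0.448,0.0089,-0.1822,-0.1215,-0.0539,-0.1611,-0.504,0.01,-0.2024,-0.135,-0.0599,-0.179,-0.5601,0.0111,-0.2024,-0.135,-0.0599,-0.179,-0.5601,0.0111,-0.2024,-0.135,-0.0599,-0.179,-0.5601,0.0111,-0.2024,-0.135,-0.0599,-0.179,-0.5601,0.0111]
}}

```text
t: 14.7
tool_pos: [0.3995, -0.1319, 0.3244]
tool_rot: [1.7, 1.619, -0.464]
contact_force: [-0.0, 0.4, -1.0]
opening: 0.0184
grip_force: 59.1
```

```bash
cat > inhand.py <<'E'
from meas import *; from scan import *
def meas(tag):
    o=ctrl.get_obs(); R,p=pose(o); Rc,pc=cmd(); print(o["t"],o["q"].round(3),"p-cmd",(p-pc).round(4),Ro.from_matrix(Rc.T@R).as_rotvec().round(4),o["contact_force"].round(1))
    im,d=ctrl.get_image("wrist"); np.savez(tag+".npz",im=im,d=d,R=R,p=p); cv2.imwrite("pics/"+tag+".png",im)
    W=cloud(cm,d,(R,p)); L=(W-p)@R
    ih=json.load(open("inhand.json")); off,aT=np.array(ih["off"]),np.array(ih["ax"])
    D=L-off; s=D@aT; r=np.linalg.norm(D-s[...,None]*aT,axis=2)
    k=(s<.02)&(s>-.09)&(r<.02)&(im.min(2)>70)&(im.max(2).astype(int)-im.min(2)<40); P=L[k]
    def f(x): # axis point at s0 & direction, radius .01
        a=np.array([x[2],x[3],-1]); a/=np.linalg.norm(a); c=np.array([x[0],x[1],.0893]); E=P-c; return np.linalg.norm(E-(E@a)[:,None]*a,axis=1)-.01
    q=least_squares(f,[off[0],off[1],aT[0]/-aT[2],0],loss="soft_l1",f_scale=.001).x
    a=np.array([q[2],q[3],-1]); a/=np.linalg.norm(a); c=np.array([q[0],q[1],.0893]); s=(P-c)@a
    print("n",len(P),"res",np.median(abs(f(q))),"axis",a.round(4),"c",c.round(4),"foot s",np.percentile(s,[.1,.5,2]).round(4))
    return R,p,a,c,s
if __name__=="__main__":
    import sys; R,p,a,c,s=meas(sys.argv[1]); foot=c+a*np.percentile(s,.5); print("foot world",p+R@foot,"axis world",(R@a).round(4))
E
python3 inhand.py w6
```

```text
14.7 [-0.168 -0.659  2.257 -0.79   1.206  0.045] p-cmd [ 0.0005  0.0003 -0.0023] [ 0.0009 -0.0001 -0.0013] [-0.   0.4 -1. ]
n 5176 res 0.00028400596756778147 axis [-0.7066  0.001  -0.7076] c [ 0.0345 -0.0013  0.0893] foot s [-0.0789 -0.0774 -0.0743]
foot world [ 0.44271494 -0.17196553  0.16554882] axis world [-0.2563  0.0082  0.9666]
```

View pics/w6.png

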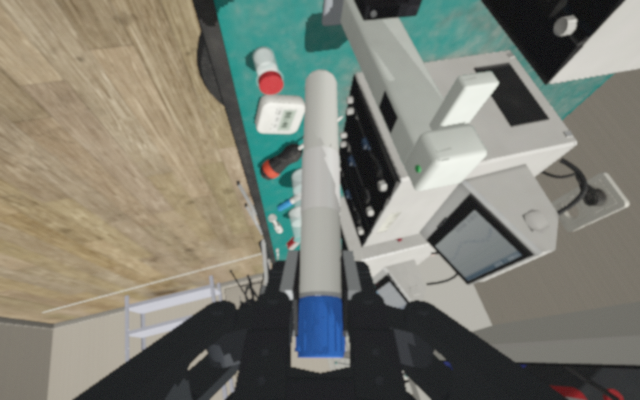

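The tube is held straight, foot at (321,75), cap at (321,325), and matches the planned in-hand pose. The held tube reads 1.3 mm off along tool y, which suggests a camera bias. I'll correct the well position for it and check the well and foot together up close.

```bash
cat >> scan.py <<'E'
seat[:]=[.5350,-.1737,.008]; OFF=np.array([.0345,0,.0893]); B2=np.array([-.0003,-.0003,.0022])
def rp(fx,fz,th,fy=0):
    R=reader_pose([0,0,0],th,PHI,AZ,S)[1]; Rl=Rrd@Ax(Y_,-np.radians(th)); return seat+Rrd@[fx,fy,fz]+Rl@[0,0,.08]-R@OFF, R
E
python3 - <<'E'
from scan import *
b=cmd()
for k in ((-.09,.08,15),(-.05,.045,15)): p,R=rp(*k); print(clr(p,R)); go(p+B2,R)
E
```

```text
0.06891593140726457
row [0.0887, -0.032, 0.0834, -0.0, 0.0, 0.0] min rows 1.5
0.02962794625245605
row [0.049, 0.0491, 0.0551, -0.0, 0.0, 0.0] min rows 1.1
```

Call:
{"fn": "apply_moves", "kwargs": {
  "rows": [0.04,-0.016,0.04,0,0,0,0.0887,-0.032,0.0834,0,0,0,0.0887,-0.032,0.0834,0,0,0,0.113,-0.008,0.111,0,0,0,0.1377,0.0171,0.1385,0,0,0,0.1377,0.0171,0.1385,0,0,0,0.1377,0.0171,0.1385,0,0,0,0.1377,0.0171,0.1385,0,0,0]
}}

```text
t: 15.55
tool_pos: [0.4401, -0.133, 0.2169]
tool_rot: [1.698, 1.614, -0.462]
contact_force: [0.2, 0.2, -1.7]
opening: 0.0183
grip_force: 59.1
```

```bash
python3 inhand.py w7; python3 - <<'E'
from scan import *
o=ctrl.get_obs(); R,p=pose(o); print("p err vs plan",(p-rp(-.05,.045,15)[0]).round(4))
z=np.load("w7.npz"); im,d=z["im"],z["d"]; cm=ctrl.camera_model("wrist"); W=cloud(cm,d,(z["R"],z["p"])); L=(W-seat*[1,1,0])@Rrd
k=(abs(L[...,0])<.04)&(abs(L[...,1])<.04)
for lo,hi in ((.069,.077),(.029,.037)):
    m=k&(L[...,2]>lo)&(L[...,2]<hi); P=L[m]; print(lo,m.sum(),np.percentile(P,[1,50,99],axis=0).round(4).tolist() if m.sum() else "")
vis=im.copy(); ok=k&(L[...,2]>.069)&(L[...,2]<.077); vis[ok]=vis[ok]//2+np.array([0,0,127],np.uint8); v,u=np.nonzero(k); print(u.min(),u.max(),v.min(),v.max())
# project predicted well-top corners & slot
def proj(X):
    T=cm["tool_from_camera"]; t=(X-z["p"])@z["R"]; c=(t-T[:3,3])@T[:3,:3]; x=c[:,:2]/c[:,2:]; x=x*(1+cm["k1"]*(x**2).sum(1,keepdims=True)); return x@cm["mtx"][:2,:2].T+cm["mtx"][:2,2]
C=np.array([[x,y,.073] for x,y in ((-.026,-.026),(-.026,-.013),(.013,-.013),(.013,.013),(-.026,.013),(-.026,.026),(.026,.026),(.026,-.026))])@Rrd.T+seat*[1,1,0]
c0=vis[:200,200:640]; vis2=cv2.resize(vis[:220,250:530],None,fx=2.8,fy=2.7)
pts=((proj(C)-[250,0])*[2.8,2.7]).round().astype(np.int32); cv2.polylines(vis2,[pts],True,(0,255,0),1); cv2.imwrite("pics/w7c.png",vis2)
E
```

```text
15.55 [-0.153 -0.397  2.277 -0.9    1.027  0.295] p-cmd [ 0.0009 -0.0003  0.0007] [-0.0023 -0.0028  0.0014] [ 0.2  0.2 -1.7]
n 5165 res 0.0002899792552553057 axis [-7.066e-01  4.000e-04 -7.076e-01] c [ 0.0345 -0.0013  0.0893] foot s [-0.0791 -0.077  -0.0745]
foot world [ 0.48397383 -0.17348198  0.05872085] axis world [-0.261   0.0106  0.9653]
p err vs plan [ 0.0005 -0.0006  0.0029]
0.069 3432 [[-0.0273, -0.0266, 0.0692], [0.0023, 0.0116, 0.073], [0.0239, 0.0243, 0.0748]]
0.029 1334 [[-0.0278, -0.0257, 0.0291], [-0.0194, 0.0218, 0.033], [0.0238, 0.0246, 0.0369]]
313 533 0 337
```

View pics/w7c.png

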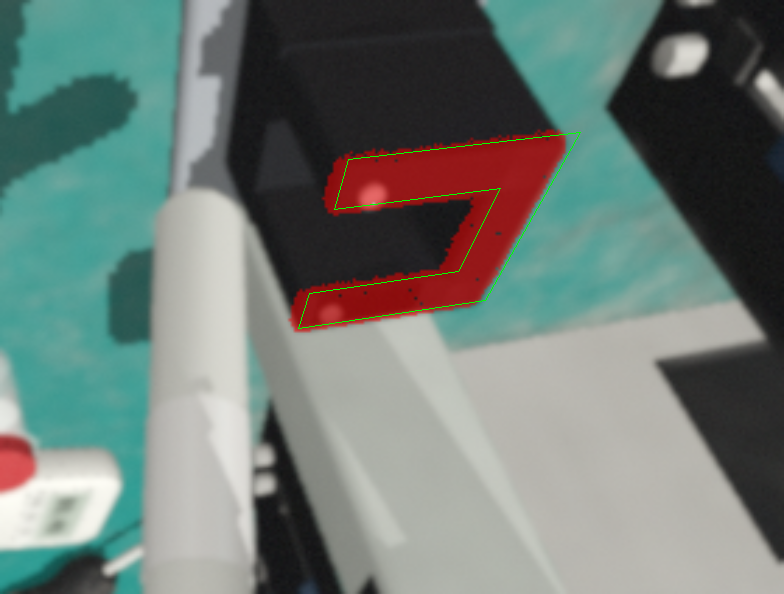

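The close view shows the U-shaped top of the well in red and the tube foot at left (200,200). The green prediction is about 1.5 mm too far in x; after the tube's own bias the true offset is about -0.4 mm in x and -0.7 mm in y. Correcting and moving over the bore.

```bash
cat >> scan.py <<'E'
seat[:]=[.5346,-.1744,.008]; B2=np.array([-.0006,.0003,-.0005])
E
python3 - <<'E'
from scan import *
b=cmd()
for k in ((-.025,.036,15),(0.0,.030,15)):
    p,R=rp(*k); print(clr(p,R)); go(p+B2,R,save=k[0]==0,base=b)
E
```

```text
0.008443435042290018
row [0.0185, 0.0339, 0.0229, -0.0, 0.0, 0.0] min rows 0.5
0.0035726036711420167
row [0.0307, 0.0714, 0.0397, -0.0, 0.0, 0.0] min rows 1.0
```

Call:
{"fn": "apply_moves", "kwargs": {
  "rows": [0.009,0.017,0.0115,0,0,0,0.0185,0.0339,0.0229,0,0,0,0.0185,0.0339,0.0229,0,0,0,0.0226,0.0464,0.0285,0,0,0,0.0267,0.0589,0.0341,0,0,0,0.0307,0.0714,0.0397,0,0,0,0.0307,0.0714,0.0397,0,0,0,0.0307,0.0714,0.0397,0,0,0,0.0307,0.0714,0.0397,0,0,0]
}}

```text
t: 16.5
tool_pos: [0.4887, -0.1343, 0.197]
tool_rot: [1.699, 1.617, -0.464]
contact_force: [0.8, 0.1, -0.9]
opening: 0.0177
grip_force: 59.2
```

```bash
cat > st.py <<'E'
from scan import *
def st(k):
    o=ctrl.get_obs(); R,p=pose(o); f=p+R@(OFF-.08*np.array([-.7071,0,-.7071])); aw=R@np.array([-.7071,0,-.7071])
    print(o["t"],"err",(p-rp(*k)[0]).round(4),"F",o["contact_force"].round(1),"T",o["wrist_torque"].round(2),"foot rel seat",((f-seat)@Rrd).round(4),"axis",(aw@Rrd).round(3))
E
python3 - <<'E'
from st import *
st((0,.03,15))
b=cmd()
for k in ((.0004,.024,14),(.0008,.020,12),(.0008,.015,9),(.0006,.009,6)):
    p,R=rp(*k); print(k,clr(p,R)); go(p+B2,R,save=False,base=b)
E
```

```text
16.5 err [-0.0004  0.0002 -0.002 ] F [ 0.8  0.1 -0.9] T [0.4  0.14 0.02] foot rel seat [-0.0004 -0.0001  0.0281] axis [-0.259  0.002  0.966]
(0.0004, 0.024, 14) 0.0016892014786750037
row [0.0067, 0.003, 0.0071, 0.0078, 0.001, -0.0078] min rows 0.1
(0.0008, 0.02, 12) 0.003307436805731678
row [0.0109, 0.0116, 0.0124, 0.0235, 0.0029, -0.0235] min rows 0.3
(0.0008, 0.015, 9) 0.002784502349245748
row [0.0165, 0.024, 0.0195, 0.0469, 0.0058, -0.0469] min rows 0.7
(0.0006, 0.009, 6) 0.006269228287909016
row [0.0237, 0.0356, 0.0281, 0.0704, 0.0087, -0.0704] min rows 1.0
```

Call:
{"fn": "apply_moves", "kwargs": {
  "rows": [0.0035,0.0015,0.0036,0.0039,0.0005,-0.0039,0.0067,0.003,0.0071,0.0078,0.001,-0.0078,0.0088,0.0073,0.0098,0.0157,0.002,-0.0157,0.0109,0.0116,0.0124,0.0235,0.0029,-0.0235,0.0109,0.0116,0.0124,0.0235,0.0029,-0.0235,0.0109,0.0116,0.0124,0.0235,0.0029,-0.0235]
}}

```text
t: 17.1
tool_pos: [0.4985, -0.1347, 0.1894]
tool_rot: [1.7, 1.654, -0.511]
contact_force: [1.9, -1.4, -0.5]
opening: 0.0185
grip_force: 59.2
```

```bash
python3 - <<'E'
from st import *
k=(.0008,.020,12); st(k); b=cmd()
p,R=rp(*k); setcmd(*[(b[0]@Ro.from_rotvec(np.array([.0235,.0029,-.0235])*np.pi/2).as_matrix()),b[1]+b[0]@np.array([.0109,.0116,.0124])*.6][:2]); b=cmd()
for k in ((.0008,.015,9),(.0006,.009,6),(.0003,.004,3),(0,-.001,0)):
    p,R=rp(*k); print(k,clr(p,R)); go(p+B2,R,save=False,base=b)
E
```

```text
17.1 err [ 0.0001  0.0001 -0.0017] F [ 1.9 -1.4 -0.5] T [ 0.2  -0.18  0.05] foot rel seat [ 0.001  -0.0002  0.0184] axis [-0.208  0.002  0.978]
(0.0008, 0.015, 9) 0.002784502349245748
row [0.0051, 0.0128, 0.0066, 0.0234, 0.0029, -0.0234] min rows 0.3
(0.0006, 0.009, 6) 0.006269228287909016
row [0.0118, 0.025, 0.0149, 0.0469, 0.0058, -0.0469] min rows 0.7
(0.0003, 0.004, 3) 0.011680691202685337
row [0.0179, 0.0372, 0.0224, 0.0704, 0.0087, -0.0704] min rows 1.0
(0, -0.001, 0) 0.008715270398323134
row [0.0245, 0.0494, 0.0306, 0.0939, 0.0116, -0.0939] min rows 1.4
```

Call:
{"fn": "apply_moves", "kwargs": {
  "rows": [0.0026,0.0064,0.0033,0.0117,0.0015,-0.0117,0.0051,0.0128,0.0066,0.0234,0.0029,-0.0234,0.0085,0.0189,0.0108,0.0352,0.0044,-0.0352,0.0118,0.025,0.0149,0.0469,0.0058,-0.0469,0.0118,0.025,0.0149,0.0469,0.0058,-0.0469,0.0118,0.025,0.0149,0.0469,0.0058,-0.0469]
}}

```text
t: 17.7
tool_pos: [0.5156, -0.1351, 0.1812]
tool_rot: [1.701, 1.729, -0.607]
contact_force: [2.9, -2.0, -1.3]
opening: 0.0187
grip_force: 59.2
```

```bash
python3 - <<'E'
from st import *
k=(.0006,.009,6); st(k); b=cmd()
setcmd(b[0]@Ro.from_rotvec(np.array([.0469,.0058,-.0469])*np.pi/2).as_matrix(),b[1]+b[0]@np.array([.0118,.025,.0149])*.6); b=cmd()
for k in ((.0003,.004,3),(0,.001,0),(0,-.002,0)):
    p,R=rp(*k); print(k,clr(p,R)); go(p+B2,R,save=False,base=b)
E
```

```text
17.7 err [ 0.0002  0.0002 -0.0021] F [ 2.9 -2.  -1.3] T [ 0.11 -0.57  0.3 ] foot rel seat [ 0.0009 -0.0001  0.007 ] axis [-0.105  0.002  0.994]
(0.0003, 0.004, 3) 0.011680691202685337
row [0.005, 0.0132, 0.0067, 0.0235, 0.0029, -0.0235] min rows 0.3
(0, 0.001, 0) 0.010066379236474776
row [0.0083, 0.0267, 0.0116, 0.047, 0.0058, -0.047] min rows 0.7
(0, -0.002, 0) 0.008140510531137832
row [0.0118, 0.0262, 0.0151, 0.047, 0.0058, -0.047] min rows 0.7
```

Call:
{"fn": "apply_moves", "kwargs": {
  "rows": [0.0025,0.0066,0.0034,0.0118,0.0015,-0.0118,0.005,0.0132,0.0067,0.0235,0.0029,-0.0235,0.0066,0.02,0.0092,0.0353,0.0044,-0.0353,0.0083,0.0267,0.0116,0.047,0.0058,-0.047,0.0083,0.0267,0.0116,0.047,0.0058,-0.047,0.0083,0.0267,0.0116,0.047,0.0058,-0.047]
}}

```text
t: 18.3
tool_pos: [0.5333, -0.1361, 0.177]
tool_rot: [1.697, 1.8, -0.709]
contact_force: [-0.6, -0.2, 9.3]
opening: 0.0187
grip_force: 59.9
```

```bash
python3 - <<'E'
from st import *
k=(0,.001,0); st(k); b=cmd()
setcmd(b[0]@Ro.from_rotvec(np.array([.047,.0058,-.047])*np.pi/2).as_matrix(),b[1]+b[0]@np.array([.0083,.0267,.0116])*.6); b=cmd()
go(b[1]+[0,0,-.003],b[0],save=False)
E
```

```text
18.3 err [ 0.001  -0.0004  0.0005] F [-0.6 -0.2  9.3] T [-0.68  0.12 -0.12] foot rel seat [ 0.001  -0.0013  0.0017] axis [-0.     0.005  1.   ]
row [0.0035, 0.0, 0.0035, 0.0, 0.0, 0.0] min rows 0.1
```

9 N of upward force and a near-zero height error indicate it is on the floor. Releasing.

Call:
{"fn": "apply_moves", "kwargs": {
  "rows": [0,0,0,0,0,0,0,0,0,0,0,0,0,0,0,0,0,0,0,0,0,0,0,0,0,0,0,0,0,0,0,0,0,0,0,0],
  "grip": 0.5
}}

```text
t: 18.9
tool_pos: [0.532, -0.1356, 0.1745]
tool_rot: [1.699, 1.803, -0.706]
contact_force: [0.1, -0.6, 1.1]
opening: 0.0428
grip_force: 0.0
```

```bash
cat > chk.py <<'E'
import sys; from scan import *
o=ctrl.get_obs(); R,p=pose(o); print(o["t"],o["contact_force"].round(1),o["opening"],o["grip_force"])
cm=ctrl.camera_model("wrist"); im,d=ctrl.get_image("wrist"); cv2.imwrite("pics/"+sys.argv[1]+".png",im); L=(cloud(cm,d,(R,p))-seat)@Rrd
hsv=cv2.cvtColor(im,cv2.COLOR_BGR2HSV); k=(np.hypot(L[...,0],L[...,1])<.022)&(L[...,2]>.07)&(L[...,2]<.175)&((im.min(2)>90)|((hsv[...,0]>95)&(hsv[...,0]<130)&(hsv[...,1]>100))); P=L[k]
cap=k&(hsv[...,0]>95)&(hsv[...,0]<130)&(hsv[...,1]>100); print("cap z (nominal .136-.160)",np.percentile(L[cap][:,2],[1,99]).round(4))
f=lambda x: np.linalg.norm(P[:,:2]-x[:2]-(P[:,2:]-.08)*x[2:],axis=1)-.01
x=least_squares(f,[0,0,0,0],loss="soft_l1",f_scale=.001).x; print("axis at mid",x[:2].round(4),"slope",x[2:].round(4),"n",len(P),"res",np.median(abs(f(x))))
E
python3 chk.py w8; python3 -c "
from scan import *
R,p=cmd(); go(p-R[:,2]*.1,R)"
```

```text
18.9 [ 0.1 -0.6  1.1] 0.04277032761908448 0.0
cap z (nominal .136-.160) [0.1371 0.1598]
axis at mid [-0.0005 -0.0008] slope [0.0027 0.0021] n 8622 res 0.0003796423325167558
row [-0.0, 0.0, -0.1667, 0.0, 0.0, 0.0] min rows 2.0
```

View pics/w8.png

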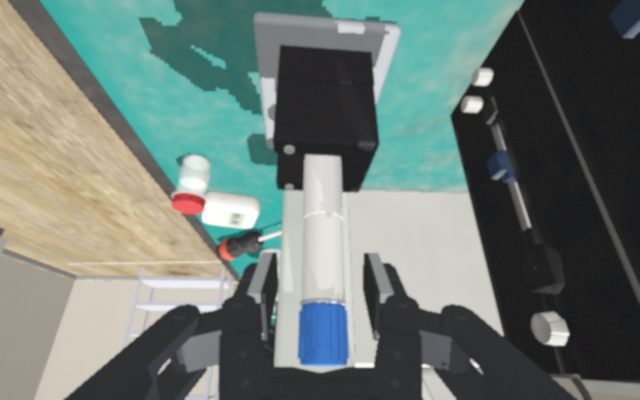

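The tube stands upright in the well (cap at (323,335), well at (327,110)), clear of both open fingers, with the cap at its nominal height. Backing out along the tool axis.

Call:
{"fn": "apply_moves", "kwargs": {
  "rows": [0,0,-0.02,0,0,0,0,0,-0.05,0,0,0,0,0,-0.09,0,0,0,0,0,-0.13,0,0,0,0,0,-0.1667,0,0,0,0,0,-0.1667,0,0,0,0,0,-0.1667,0,0,0,0,0,-0.1667,0,0,0]
}}

```text
t: 19.75
tool_pos: [0.5274, -0.0652, 0.2444]
tool_rot: [1.699, 1.803, -0.707]
contact_force: [-0.1, 0.1, 0.0]
opening: 0.043
grip_force: 0.0
```

```bash
python3 chk.py w9 && python3 -c "
from station import ctrl
print(ctrl.get_obs()['dq'].round(3))"
```

```text
19.75 [-0.1  0.1  0. ] 0.04299310489721336 0.0
cap z (nominal .136-.160) [0.1377 0.1607]
axis at mid [-0.001 -0.001] slope [0.0098 0.0002] n 3059 res 0.00040548309458169306
[-0.004  0.003  0.002 -0.     0.001 -0.   ]
```

```bash
python3 -c "
from station import ctrl
print(ctrl.finish_job())"
```

```text
the job is handed in; nothing more can be done
None
```

The tube was drawn from the sleeve, laid in the slanted rest, taken again by its cap half and stood upright on the reader well's floor. I let go of it, backed the arm clear and handed the job in at 19.8 s; my last check put it within about 1 mm of seated and upright, but the hand-in returned no verdict.

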